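# Strip the hanging bucket of a swing-out centrifuge rotor

### The job

The run is over: strip the bucket that still hangs in the swing-out rotor, from the inside out and one piece at a time, while it hangs on its pins. Stand the vial in the free pocket of the vial rack, then the small sleeve in the small steel rest, then the large sleeve in the middle-sized rest; last, lift the empty bucket straight up off its pins and stand it in the widest rest. Keep the vial upright, do not let the bucket swing or tip, and leave everything standing upright.

Things in the scene. Friction and masses are not known exactly. Their poses are not given: they have to be found in the camera images.
- rotor: Fixed two-place aluminium swing-out rotor, 112 x 184 mm, on a dark foot; placed, turned anew. Origin on the worktop under the hub; forks along its y. Hub nut 81 mm high, tines 76, crossbars 61. Each fork (y = -78, y = +78 mm) has two inward pins, 8 mm thick, at x = +-29 to +-44 mm, 66 mm up. The bucket hangs at y = -78; +78 is empty. Microscopes 0.32 m high at world y < 0.13 and y > 0.43 m
- bucket: Aluminium bucket, 52 mm outside, 43 mm bore, 72 mm high, 0.24 to 0.39 kg; origin: centre of underside, z up. Ears on its +-x (37 mm from axis, 37 to 59 mm up) have slots open below; their roofs (50 mm up) rest on the rotor's pins. It swings about its x; lift it straight up 15 mm to clear. Hangs with underside 20 mm, rim 92 mm over the worktop; 1 to 3 mm of play. The top 13 mm is plain all round
- large_sleeve: Large reducing sleeve: black plastic tube 40 mm outside diameter, 89 mm high, 60 g, standing in the bucket on its floor (1.5 mm of room all round) with 25 mm showing above the bucket's rim; origin at the centre of its underside, z up its axis. Its 29 mm bore is 45 mm deep.
- small_sleeve: Small reducing sleeve: white plastic tube 26 mm outside diameter, 70 mm high, 35 g, standing in the bore of the large sleeve (1.5 mm of room all round) with 25 mm showing above it; origin at the centre of its underside, z up its axis. Its 20 mm bore is 18 mm deep.
- vial: Sample vial of clear glass with a black cap, 17 mm diameter, 47 mm high, 13 g, standing in the small sleeve with 29 mm showing; origin at the centre of its underside, z up its axis.
- vial_rack: Grey plastic vial rack, block 46 x 90 x 26 mm (x, y, z) with two round pockets 30 mm across and 18 mm deep, their floors 8 mm above the worktop; fixed, turned and placed anew at each start. Origin at the centre of its underside. The free pocket is at y = +21 mm in its frame; at y = -21 mm stands another vial (white cap, top 55 mm above the worktop), which is fixed.
- small_rest: Smallest round steel rest: low cup 53 mm outside, 43 mm inside, 16 mm high, rubber floor 6 mm above the worktop; fixed, placed anew at each start. Origin at the centre of its underside. For the small sleeve.
- large_rest: Middle-sized round steel rest: low cup 66 mm outside, 56 mm inside, 16 mm high, rubber floor 6 mm above the worktop; fixed, placed anew at each start. Origin at the centre of its underside. For the large sleeve.
- bucket_rest: Widest round steel rest: low cup 82 mm outside, 72 mm inside, 16 mm high, rubber floor 6 mm above the worktop; fixed, placed anew at each start. Origin at the centre of its underside. For the bucket.

How it is judged:
By the outcome, as a careful person would: the job done as asked, in the order asked, and still so for the second after the job is handed in, with the robot touching nothing.
It also fails if it takes over 115 s, if anything falls off the work surface, if the arm or the gripper's body presses on something with over 40 N, if the wrist force passes 120 N, or if a joint passes its speed limit or range.

### The arm

A 6-joint arm with a two-finger parallel gripper is mounted at the origin on a cart in front of the work surface, level with it; the furniture and walls round the work are solid. World frame = base frame: x ahead of the robot, y to its left, z up, the work surface at z = 0. Lengths are in mm, angles in rad, forces in N, time in s.
With the tool pointing down it reaches from about 275 to 750 mm from the base axis. Payload 10.2 kg.
Tool frame: the origin (TCP) lies between the finger pads; the fingertips stand 19 mm ahead of it and the grasp point (between the pads) is the TCP; z points along the fingers, y is the line along which they close (so a half turn about z gives the same grasp; the last joint's range is limited). The gripper opens to 85 mm and grips with 20 to 120 N. Pads are 22 mm wide; open, the fingers measure 114 mm over their backs; the gripper's body (76 mm by 85 mm) begins 54 mm behind the grasp point. The pads swing forward as they close: fully open they stand 13 mm farther back than shut.
Start: joints at [0.883, 0.313, 1.498, -0, 1.331, -0.223], TCP at [235.341, 469.304, 250.294] pointing down, gripper open.
Joint ranges: [-2.94, 2.94], [-0.97, 2.17], [0.19, 2.56], [-1.23, 4.37], [0.02, 3.11], [-2.88, 2.88]. Speed limits (rad/s): [2.39, 2.39, 3.01, 3.14, 3.14, 3.14].

### API

Orientations are given as a unit quaternion [w, x, y, z].
In Python, from rig import sense, capture, finish_job gives the robot as it stands. The module is installed in compiled form; this text tells all that it offers.
- The arm moves only by the tool move_arm, never from a script. Its argument "moves" is a list of rows, each an object with "turn": the turn, a rotation vector about the tool's x, y, z in rad, a list of three; "translation": the shift along the tool's x, y, z in mm, a list of three; "hand": the opening, from 0 (shut) to 1 (fully open). In form: [{"turn": [wx, wy, wz], "translation": [x, y, z], "hand": hand}, ...]. A call has 1 to 10 rows; each row shifts and turns the commanded pose from where the row before left it, along the tool's axes as they then stand; what a row does not reach is not made up. A row lasts 1/12 s, in which the tool goes at most 41.7 mm and 7.16 degrees, less where a joint would pass 70% of its speed; a pose out of reach is approached as far as the arm can. A call with a gripper value outside its range is refused whole. The fingers move at their own pace and stop on an object; "grip_force" is the grip in N (left out, the last holds). Time passes only in rows, so rows that do not move let the fingers close. It gives the time, the measured TCP pose, the force, the opening and the grip force at its end, in the units of the state.
- sense(): the state, without advancing time (a new reading comes with each control period).
- capture(name): name is "side" or "top" or "wrist"; returns a dict with "image" (480x640x3 uint8, blue, green, red), "z_map" (480x640 float32, mm along the optical axis (not along the pixel's ray), 0 where there is no reading), "vertical_fov" (degrees; the focal length in pixels is half the picture's height over the tangent of half this angle, whatever the lens; pixels are square), "cx", "cy" (the principal point, pixels), "R" (3x3) and "t" (3): a world point X has camera coordinates R X + t; the wrist camera has in their place "T_tool_cam" (4x4, takes a point from camera to tool coordinates, whose origin is the TCP and whose axes are the flange's). Camera axes: x right, y down, z forward; pixel columns grow to the right and rows downward; lengths in mm; the calibration is good to about 2 mm. A picture is of the moment at which its call begins: read the wrist's pose just before it.
- finish_job(): hands the job in; it is judged then, once.
The state is a dict: "time_s": time; "joints": joint angles; "dq": joint speeds; "tau": joint torques, N m; "eef_pos": TCP position; "ee_rot": TCP orientation; "force": force on the tool from outside, world axes, zero at the start; "wrist_torque": the same for the moment, N m; "grip_width": opening from 0.0 (shut) to 1.0 (fully open); "grip_force": force on a finger pad.
Only numpy, scipy, OpenCV 4.12 (cv2) and the standard library are available. Lean on these libraries where they do the work, as an engineer would, in place of code of your own. Each camera call takes 0.05 s, during which the arm holds its last target. There are 200 camera calls.

## Working session

There is one attempt and no reset: what is moved stays moved. The work goes in short steps, Python scripts to look and compute and a tool call to move; the robot and the scene stay as the last step left them, time stands still between calls to the robot, and variables do not carry over. Pictures are saved under pics/ and viewed, at most 16 in all, crops included, and the job is handed in when it is done.

Besides the shell and the picture viewer there is one more tool, called after ">>>" as name(argument=value, ...), one argument or row to a line, values as JSON. move_arm: Moves the arm, as the interface text tells. Its arguments: {"type":"object","properties":{"moves":{"type":"array","items":{"type":"object","properties":{"turn":{"type":"array","items":{"type":"number"}},"translation":{"type":"array","items":{"type":"number"}},"hand":{"type":"number"}}}},"grip_force":{"type":"number"}},"required":["moves"]}

```bash
mkdir -p pics; cat > h.py <<'E'
import numpy as np,cv2
from rig import sense,capture,finish_job
from scipy.spatial.transform import Rotation as Ro
def cloud(c):
    z=c["z_map"];f=240/np.tan(np.radians(c["vertical_fov"])/2)
    v,u=np.mgrid[0:480,0:640]
    P=np.stack([(u-c["cx"])/f*z,(v-c["cy"])/f*z,z],-1)
    if "R" in c: W=(P-np.array(c["t"]).ravel())@np.array(c["R"])
    else:
        s=c["s"];T=np.array(c["T_tool_cam"]);q=s["ee_rot"]
        W=(P@T[:3,:3].T+T[:3,3])@Ro.from_quat([q[1],q[2],q[3],q[0]]).as_matrix().T+s["eef_pos"]
    W[z<=0]=np.nan
    return W
def cap(n):
    s=sense();c=capture(n);c["s"]=s;return c
E
python3 - <<'E'
from h import *
s=sense();print(s)
for n in["top","side","wrist"]:
    c=cap(n);cv2.imwrite(f"pics/{n}0.png",c["image"]);np.save(f"{n}0.npy",cloud(c))
    print(n,c["vertical_fov"],c["cx"],c["cy"],c.get("R"),c.get("t"),c.get("T_tool_cam"))
E
```

```text
{'time_s': 0.0, 'joints': array([ 8.82591501e-01,  3.13445573e-01,  1.49846291e+00, -8.87120437e-06,
        1.33094808e+00, -2.23386350e-01]), 'dq': array([-0.00150748, -0.000965  ,  0.00149396, -0.00112344, -0.00011408,
        0.00089053]), 'tau': array([ 1.19972898e-03, -4.12267578e+01, -2.59739506e+01, -7.30218881e-05,
        4.20684490e-03, -3.71843953e-05]), 'eef_pos': array([235.19267418, 469.1129184 , 249.72759143]), 'ee_rot': array([-2.74302323e-04,  2.30321579e-01,  9.73114367e-01, -5.69332720e-04]), 'force': array([-0.07358474, -0.19765088, -0.81522203]), 'wrist_torque': array([-0.02757838, -0.03062959, -0.04135716]), 'grip_force': 0.0, 'grip_width': 1.0019223215573172}
top 52.589474234337125 316.1655764375109 232.44120639355194 [[-2.70847386e-02 -9.99633140e-01 -5.28780919e-05]
 [-9.97788902e-01  2.70379812e-02 -6.07145353e-02]
 [ 6.06936913e-02 -1.59167614e-03 -9.98155170e-01]] [266.18394505 518.89982189 901.04072505] None
side 43.82415728656912 317.69636972489417 244.87554684695777 [[-0.83923029 -0.54373274 -0.00687249]
 [-0.35938444  0.56409205 -0.74339961]
 [ 0.40808742 -0.6214136  -0.66881222]] [586.75329868 125.96416465 868.6538321 ] None
wrist 64.27706543437728 320.3638565395566 248.28352688469778 None None [[ 4.02300032e-04 -9.49154730e-01 -3.14809682e-01  8.03930256e+01]
 [ 9.99999713e-01  1.79961854e-04  7.35327675e-04 -4.95553795e-01]
 [-6.41286006e-04 -3.14809888e-01  9.49154531e-01 -1.23839121e+02]
 [ 0.00000000e+00  0.00000000e+00  0.00000000e+00  1.00000000e+00]]
```

View pics/top0.png

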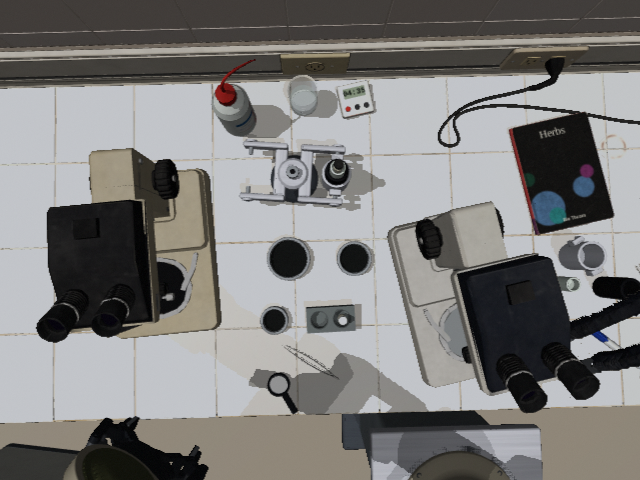

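View pics/side0.png

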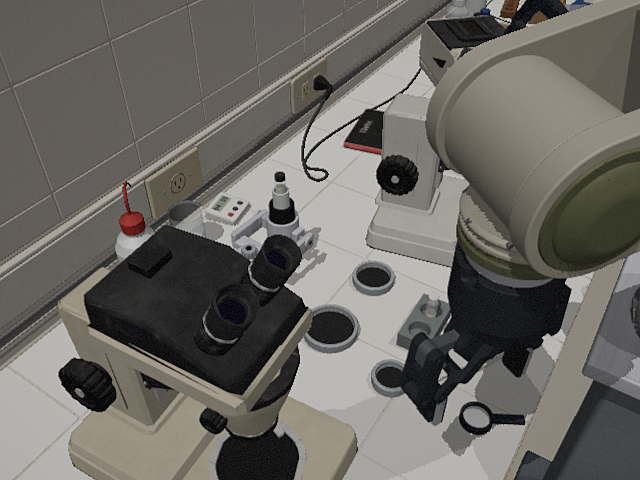

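```bash
python3 - <<'E'
from h import *
im=cv2.imread("pics/top0.png");W=np.load("top0.npy")
cr=im[130:340,230:380];cv2.imwrite("pics/crop1.png",cv2.resize(cr,None,fx=2.8,fy=2.8,interpolation=cv2.INTER_CUBIC))
def P(u,v):
    return np.nanmedian(W[v-1:v+2,u-1:u+2].reshape(-1,3),0).round(1)
for n,p in dict(hub=(292,172),vial=(336,165),brest=(290,258),lrest=(354,259),srest=(275,319),pocket=(319,320),wv=(342,320),table=(300,220),t1=(247,197),t2=(250,145),t3=(340,148),t4=(340,200)).items():print(n,P(*p))
E
```

```text
hub [630.2 291.9  80.1]
vial [622.6 218.  170.3]
brest [479.2 303.1   5.9]
lrest [474.  181.5   6.2]
srest [364.9 334.3   4.6]
pocket [361.1 251.2   8. ]
wv [365.5 210.1  54.4]
table [ 5.517e+02  2.824e+02 -4.000e-01]
t1 [588.8 373.1  74.5]
t2 [682.1 366.3  71.8]
t3 [672.2 205.5  73.5]
t4 [579.1 208.2  73.8]
```

View pics/crop1.png

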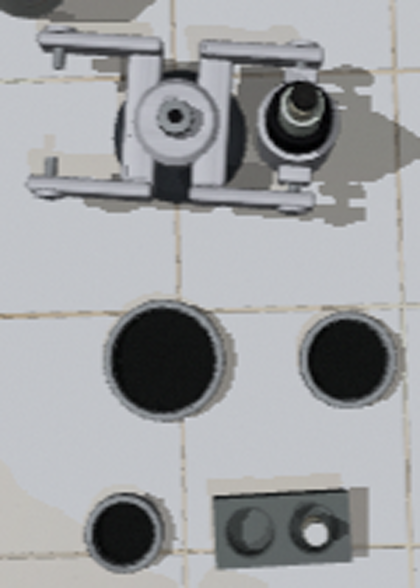

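```bash
cat > fit.py <<'E'
from h import *
from scipy.optimize import least_squares
def circ(p,r=None):
    c0=p.mean(0)
    if r: s=least_squares(lambda c:np.hypot(*(p-c).T)-r,c0,loss="soft_l1")
    else: s=least_squares(lambda c:np.hypot(*(p-c[:2]).T)-c[2],[*c0,20],loss="soft_l1")
    return s.x.round(1),len(p)
def sel(W,c,R,z0,z1):
    p=W.reshape(-1,3);p=p[(np.hypot(p[:,0]-c[0],p[:,1]-c[1])<R)&(p[:,2]>z0)&(p[:,2]<z1)];return p
E
python3 - <<'E'
from fit import *
for n in["top","side"]:
    W=np.load(n+"0.npy");print(n)
    for k,c,R,z in[("brest",(479,303),50,(12,19)),("lrest",(474,181),42,(12,19)),("srest",(366,334),36,(12,19))]:
        p=sel(W,c,R,*z)
        if len(p)>10:print(k,circ(p[:,:2]),p[:,2].mean())
    for k,c,R,z in[("hubdisc",(630,292),40,(70,90)),("vial top",(622,218),20,(165,175)),("sslv",(622,218),20,(136,146)),("lslv",(622,218),30,(112,121)),("wv",(365,210),15,(50,60)),("bucket rim",(622,218),35,(88,96))]:
        p=sel(W,c,R,*z)
        if len(p)>3:print(k,circ(p[:,:2]),p.mean(0),(p.min(0)+p.max(0))/2)
    p=sel(W,(361,231),65,23,29)
    if len(p)>20:
        r=cv2.minAreaRect(p[:,:2].astype(np.float32));print("rack",r)
    p=sel(W,(630,292),130,66,79);
    if len(p)>20:
        print("tines",cv2.minAreaRect(p[:,:2].astype(np.float32)))
E
```

```text
top
brest (array([478.7, 305.4,  38.2]), 320) 15.40298302353344
lrest (array([475.7, 181.9,  30.2]), 261) 15.207552170194047
srest (array([363.8, 335.1,  23.7]), 207) 15.26713958521674
hubdisc (array([631.5, 291.1,   8. ]), 131) [631.27939623 291.16092125  78.29789124] [631.85589491 294.96089167  76.76469133]
vial top (array([624.5, 213.8,   5.7]), 82) [624.36907727 213.85750304 170.12949423] [624.65479318 213.98521964 169.52931522]
sslv (array([625.2, 213.7,  11.4]), 76) [620.55603987 214.39211021 140.58904995] [624.40963993 214.21572048 140.42375903]
lslv (array([625.6, 213.6,  17.4]), 184) [620.79763979 214.82486995 116.06269502] [624.60286647 213.92428911 116.09848514]
wv (array([364.9, 208.7,   5.6]), 61) [365.17971625 208.80349225  54.62084971] [365.27286936 208.38082391  55.17689481]
bucket rim (array([625.5, 213.5,  23.9]), 177) [618.06737483 214.85227137  91.28052074] [624.60872887 213.77385475  92.05442713]
rack ((364.3350524902344, 229.65133666992188), (46.2337646484375, 89.86839294433594), 1.6293359994888306)
tines ((663.5181274414062, 290.7135314941406), (192.39256286621
[... 492 characters left out ...]
rray([626.6, 214.5,  11. ]), 128) [622.81069502 219.30536374 140.64929586] [625.74666542 215.08404788 140.84090778]
lslv (array([626.7, 214. ,  16.8]), 219) [621.22634021 221.28702935 115.78837082] [626.34053027 215.37366107 116.40126338]
wv (array([366. , 210.6,   5.7]), 87) [366.16303397 210.4349228   53.9148759 ] [366.65364229 209.28419705  53.69074857]
bucket rim (array([627.2, 213. ,  23.1]), 251) [618.51472893 225.20078727  91.18887851] [625.4686136  216.38417436  91.98928895]
rack ((366.0649108886719, 230.15158081054688), (46.61747741699219, 91.98005676269531), 1.7313206195831299)
tines ((664.139892578125, 248.09463500976562), (105.95603942871094, 180.504638671875), 83.15402221679688)
```

>>> move_arm(
  moves=[
    {"turn": [0, 0, 0], "translation": [-15, -14, -7], "hand": 1},
    {"turn": [0, 0, 0], "translation": [-15, -14, -7], "hand": 1},
    {"turn": [0, 0, 0], "translation": [-15, -14, -7], "hand": 1},
    {"turn": [0, 0, 0], "translation": [-15, -14, -7], "hand": 1},
    {"turn": [0, 0, 0], "translation": [-15, -14, -7], "hand": 1},
    {"turn": [0, 0, 0], "translation": [-15, -14, -7], "hand": 1},
    {"turn": [0, 0, 0], "translation": [-15, -14, -7], "hand": 1},
    {"turn": [0, 0, 0], "translation": [-15, -14, 0], "hand": 1},
    {"turn": [0, 0, 0], "translation": [-14, -10, 0], "hand": 1},
    {"turn": [0, 0, 0], "translation": [0, 0, 0], "hand": 1},
  ],
)

```text
time_s: 0.98
eef_pos: [301.3, 298.4, 299.3]
ee_rot: [0.0, 0.231, 0.973, -0.0]
force: [-0.8, -0.1, -0.1]
grip_width: 1.004
grip_force: 0.0
```

>>> move_arm(
  moves=[
    {"turn": [0, 0, 0.118], "translation": [0, 0, 0], "hand": 0.7},
    {"turn": [0, 0, 0.118], "translation": [0, 0, 0], "hand": 0.7},
    {"turn": [0, 0, 0.118], "translation": [0, 0, 0], "hand": 0.7},
    {"turn": [0, 0, 0.118], "translation": [0, 0, 0], "hand": 0.7},
    {"turn": [0, 0, 0.118], "translation": [0, 0, 0], "hand": 0.7},
    {"turn": [0, 0, 0.118], "translation": [0, 0, 0], "hand": 0.7},
    {"turn": [0, 0, 0.118], "translation": [0, 0, 0], "hand": 0.7},
    {"turn": [0, 0, 0.118], "translation": [0, 0, 0], "hand": 0.7},
    {"turn": [0, 0, 0.118], "translation": [0, 0, 0], "hand": 0.7},
    {"turn": [0, 0, 0.114], "translation": [0, 0, 0], "hand": 0.7},
  ],
)

```text
time_s: 1.82
eef_pos: [300.1, 300.6, 299.1]
ee_rot: [-0.0, 0.733, 0.68, -0.0]
force: [0.5, 0.1, -0.1]
grip_width: 0.698
grip_force: 0.0
```

```bash
cat > st.py <<'E'
from h import *
import sys
def st(t=None):
    s=sense();q=s["ee_rot"];R=Ro.from_quat([q[1],q[2],q[3],q[0]]).as_matrix()
    print("t",round(s["time_s"],2),"pos",s["eef_pos"].round(1),"yhead",np.degrees(np.arctan2(R[1,1],R[0,1])).round(2),"z",R[:,2].round(3),"F",s["force"].round(1),"grip",round(s["grip_width"],3),round(s["grip_force"],1),"j",s["joints"].round(2))
    if t is not None: print("tool delta",(R.T@(np.array(t)-s["eef_pos"])).round(1))
if __name__=="__main__": st([float(a) for a in sys.argv[1:]] or None)
E
python3 st.py 626 214 300
```

```text
t 1.82 pos [300.1 300.6 299.1] yhead -4.33 z [-0.001 -0.    -1.   ] F [ 0.5  0.1 -0.1] grip 0.698 0.0 j [0.51 0.05 1.68 0.   1.41 0.58]
tool delta [-61.8 331.5  -1.1]
```

>>> move_arm(
  moves=[
    {"turn": [0, 0, 0], "translation": [-6, 30, 0], "hand": 0.5},
    {"turn": [0, 0, 0], "translation": [-6, 30, 0], "hand": 0.5},
    {"turn": [0, 0, 0], "translation": [-6, 30, 0], "hand": 0.5},
    {"turn": [0, 0, 0], "translation": [-6, 30, 0], "hand": 0.5},
    {"turn": [0, 0, 0], "translation": [-6, 30, 0], "hand": 0.5},
    {"turn": [0, 0, 0], "translation": [-6, 30, 0], "hand": 0.5},
    {"turn": [0, 0, 0], "translation": [-6, 30, 0], "hand": 0.5},
    {"turn": [0, 0, 0], "translation": [-6, 20, 0], "hand": 0.5},
    {"turn": [0, 0, 0], "translation": [0, 0, 0], "hand": 0.5},
    {"turn": [0, 0, 0], "translation": [0, 0, 0], "hand": 0.5},
  ],
)

```text
time_s: 2.65
eef_pos: [526.7, 236.4, 298.4]
ee_rot: [-0.001, 0.732, 0.682, -0.001]
force: [-0.1, 0.4, 0.1]
grip_width: 0.499
grip_force: 0.0
```

```bash
python3 st.py 626 214 300; python3 - <<'E'
from fit import *
c=cap("wrist");cv2.imwrite("pics/w1.png",c["image"]);W=cloud(c);np.save("w1.npy",W)
for k,cc,R,z in[("vial top",(626,214),20,(163,178)),("sslv",(626,214),20,(136,146)),("lslv",(626,214),30,(112,121)),("bucket rim",(626,214),35,(88,96))]:
        p=sel(W,cc,R,*z)
        if len(p)>3:print(k,circ(p[:,:2]),p.mean(0))
c=capture("side");cv2.imwrite("pics/s1.png",c["image"])
cv2.imwrite("pics/both1.png",np.hstack([cv2.resize(cv2.imread("pics/"+a),(400,300)) for a in("w1.png","s1.png")]))
E
```

```text
t 2.65 pos [526.7 236.4 298.4] yhead -4.06 z [-0.002 -0.    -1.   ] F [-0.1  0.4  0.1] grip 0.499 0.0 j [0.22 0.4  1.25 0.   1.49 0.29]
tool delta [-15.3 100.6  -1.8]
vial top (array([625.5, 214.1,   5.9]), 463) [625.30946666 214.38345703 170.15806209]
sslv (array([626.4, 213.2,  11.2]), 421) [622.55202523 217.73011821 141.19230284]
lslv (array([626.6, 212.9,  17.2]), 762) [621.25445367 219.4065762  116.51515112]
bucket rim (array([626.7, 212.9,  23.6]), 689) [618.47362743 222.99719203  91.83035884]
```

View pics/both1.png

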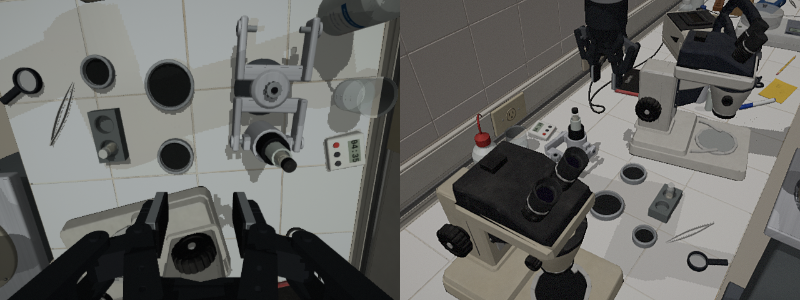

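>>> move_arm(
  moves=[
    {"turn": [0, 0, 0], "translation": [-4, 25, 10], "hand": 0.5},
    {"turn": [0, 0, 0], "translation": [-4, 25, 20], "hand": 0.5},
    {"turn": [0, 0, 0], "translation": [-4, 25, 20], "hand": 0.5},
    {"turn": [0, 0, 0], "translation": [-3, 25, 20], "hand": 0.5},
    {"turn": [0, 0, 0], "translation": [0, 0, 15], "hand": 0.5},
    {"turn": [0, 0, 0], "translation": [0, 0, 0], "hand": 0.5},
    {"turn": [0, 0, 0], "translation": [0, 0, 0], "hand": 0.5},
    {"turn": [0, 0, 0], "translation": [0, 0, 0], "hand": 0.5},
  ],
)

```text
time_s: 3.42
eef_pos: [624.8, 215.1, 216.3]
ee_rot: [0.001, 0.731, 0.682, 0.001]
force: [0.1, -0.3, 0.0]
grip_width: 0.502
grip_force: 0.0
```

```bash
python3 st.py 626 214 163; python3 - <<'E'
from fit import *
W=np.load("w1.npy")
for u,v in[(264,312),(258,330),(266,340),(380,312),(385,330),(376,340)]:
    print(u,v,W[v,u].round(1))
p=W[290:480].reshape(-1,3);d=p-[526.7,236.4,298.4];m=(abs(d[:,1])<16)&(abs(d[:,2])<40)
print(d[m].min(0),d[m].max(0))
c=cap("wrist");cv2.imwrite("pics/w2.png",cv2.resize(c["image"][200:480,160:480],None,fx=1.5,fy=1.5));W=cloud(c)
for k,cc,R,z in[("vial top",(626,214),20,(163,178)),("sslv",(626,214),20,(136,146)),("lslv",(626,214),30,(112,121))]:
        p=sel(W,cc,R,*z)
        if len(p)>3:print(k,circ(p[:,:2]),p.mean(0))
E
```

```text
t 3.42 pos [624.8 215.1 216.3] yhead -3.95 z [ 0.002  0.    -1.   ] F [ 0.1 -0.3  0. ] grip 0.502 0.0 j [0.15 0.64 1.08 0.   1.41 0.22]
tool delta [-1.1  1.1 53.3]
264 312 [506.  248.2 289.6]
258 330 [505.6 247.9 302.4]
266 340 [505.7 236.8 291.2]
380 312 [550.8 245.  289.4]
385 330 [550.5 245.4 303.5]
376 340 [548.4 235.3 293.5]
[-55.60564062 -15.94348398 -16.80505709] [56.01661733 15.99943858 39.99996932]
vial top (array([626.5, 214.5,   5.8]), 883) [626.48767008 214.68096001 170.28462158]
sslv (array([626.4, 213.1,  11.3]), 729) [626.78040197 219.07719971 141.17528881]
lslv (array([626.5, 212.9,  17.3]), 1218) [626.88576563 221.42157341 116.58991739]
```

View pics/w2.png

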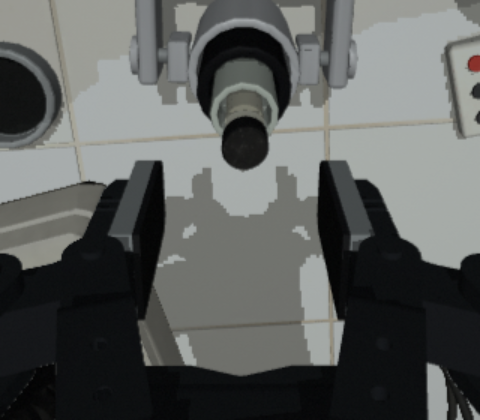

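>>> move_arm(
  moves=[
    {"turn": [0, 0, 0], "translation": [-1, 1, 10], "hand": 0.45},
    {"turn": [0, 0, 0], "translation": [0, 0, 10], "hand": 0.4},
    {"turn": [0, 0, 0], "translation": [0, 0, 10], "hand": 0.4},
    {"turn": [0, 0, 0], "translation": [0, 0, 10], "hand": 0.4},
    {"turn": [0, 0, 0], "translation": [0, 0, 8], "hand": 0.4},
    {"turn": [0, 0, 0], "translation": [0, 0, 5], "hand": 0.4},
    {"turn": [0, 0, 0], "translation": [0, 0, 0], "hand": 0.35},
    {"turn": [0, 0, 0], "translation": [0, 0, 0], "hand": 0.3},
  ],
  grip_force=20,
)

```text
time_s: 4.13
eef_pos: [626.2, 213.2, 161.2]
ee_rot: [-0.0, 0.731, 0.682, -0.0]
force: [-0.5, -0.0, 1.3]
grip_width: 0.302
grip_force: 0.0
```

>>> move_arm(
  moves=[
    {"turn": [0, 0, 0], "translation": [0, 0, 0], "hand": 0.26},
    {"turn": [0, 0, 0], "translation": [0, 0, 0], "hand": 0.23},
    {"turn": [0, 0, 0], "translation": [0, 0, 0], "hand": 0.21},
    {"turn": [0, 0, 0], "translation": [0, 0, 0], "hand": 0.19},
    {"turn": [0, 0, 0], "translation": [0, 0, 0], "hand": 0.17},
    {"turn": [0, 0, 0], "translation": [0, 0, 0], "hand": 0.14},
    {"turn": [0, 0, 0], "translation": [0, 0, 0], "hand": 0.1},
    {"turn": [0, 0, 0], "translation": [0, 0, 0], "hand": 0.1},
  ],
)

```text
time_s: 4.8
eef_pos: [626.3, 213.2, 161.7]
ee_rot: [0.0, 0.731, 0.682, 0.0]
force: [-0.1, -0.5, 3.5]
grip_width: 0.184
grip_force: 20.0
```

```bash
python3 st.py 626 214 230
```

```text
t 4.8 pos [626.3 213.2 161.7] yhead -4.01 z [ 0.001  0.    -1.   ] F [-0.1 -0.5  3.5] grip 0.184 20.0 j [0.15 0.69 1.15 0.   1.3  0.22]
tool delta [  0.7  -0.3 -68.3]
```

>>> move_arm(
  moves=[
    {"turn": [0, 0, 0], "translation": [0, 0, -3], "hand": 0.1},
    {"turn": [0, 0, 0], "translation": [0, 0, -6], "hand": 0.1},
    {"turn": [0, 0, 0], "translation": [0, 0, -10], "hand": 0.1},
    {"turn": [0, 0, 0], "translation": [0, 0, -12], "hand": 0.1},
    {"turn": [0, 0, 0], "translation": [0, 0, -12], "hand": 0.1},
    {"turn": [0, 0, 0], "translation": [0, 0, -12], "hand": 0.1},
    {"turn": [0, 0, 0], "translation": [0, 0, -8], "hand": 0.1},
    {"turn": [0, 0, 0], "translation": [0, 0, -3], "hand": 0.1},
    {"turn": [0, 0, 0], "translation": [0, 0, 0], "hand": 0.1},
  ],
)

```text
time_s: 5.55
eef_pos: [626.4, 213.2, 228.2]
ee_rot: [0.0, 0.731, 0.682, 0.001]
force: [-0.3, 0.5, -0.2]
grip_width: 0.188
grip_force: 19.9
```

```bash
python3 st.py 364.6 251 130; python3 - <<'E'
from fit import *
s=sense()
c=cap("wrist");cv2.imwrite("pics/w3.png",cv2.resize(c["image"][120:480,160:480],None,fx=1.4,fy=1.4));W=cloud(c);np.save("w3.npy",W)
for n in("side","top"):
    p=sel(cloud(capture(n)),s["eef_pos"][:2],15,s["eef_pos"][2]-80,s["eef_pos"][2]-20)
    print(n,len(p),p.min(0),p.max(0)) if len(p) else 0
for k,cc,R,z in[("sslv",(626,214),20,(136,146)),("lslv",(626,214),30,(112,121)),("rim",(626,214),34,(88,96))]:
        p=sel(W,cc,R,*z)
        if len(p)>3:print(k,circ(p[:,:2]),p.mean(0))
E
```

```text
t 5.55 pos [626.4 213.2 228.2] yhead -4.01 z [ 0.001  0.    -1.   ] F [-0.3  0.5 -0.2] grip 0.188 19.9 j [0.15 0.64 1.06 0.   1.44 0.22]
tool delta [  19.3 -263.9   97.8]
side 118 [612.24228159 206.25451055 188.44233502] [636.62539653 224.43221154 207.85849228]
sslv (array([626.5, 214. ,  11.4]), 761) [626.52551549 213.67943103 140.96058207]
lslv (array([626.4, 212.8,  17.3]), 1117) [627.02486824 221.26302402 116.54711334]
rim (array([626.5, 212.7,  23.7]), 976) [627.19498028 225.79111014  91.7429317 ]
```

View pics/w3.png

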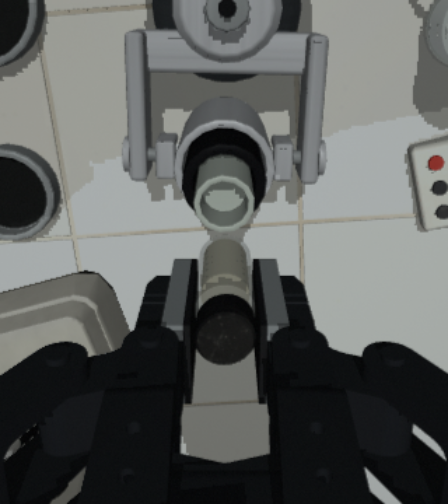

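>>> move_arm(
  moves=[
    {"turn": [0, 0, 0], "translation": [1, -10, 0], "hand": 0.1},
    {"turn": [0, 0, 0], "translation": [1, -20, 0], "hand": 0.1},
    {"turn": [0, 0, 0], "translation": [2, -30, 0], "hand": 0.1},
    {"turn": [0, 0, 0], "translation": [2, -30, 8], "hand": 0.1},
    {"turn": [0, 0, 0], "translation": [2, -30, 10], "hand": 0.1},
    {"turn": [0, 0, 0], "translation": [2, -30, 10], "hand": 0.1},
    {"turn": [0, 0, 0], "translation": [2, -30, 10], "hand": 0.1},
    {"turn": [0, 0, 0], "translation": [2, -30, 10], "hand": 0.1},
    {"turn": [0, 0, 0], "translation": [2, -25, 10], "hand": 0.1},
    {"turn": [0, 0, 0], "translation": [2, -15, 10], "hand": 0.1},
  ],
)

```text
time_s: 6.53
eef_pos: [375.3, 248.7, 158.5]
ee_rot: [-0.0, 0.731, 0.682, -0.001]
force: [-0.5, 0.3, -0.5]
grip_width: 0.19
grip_force: 19.9
```

>>> move_arm(
  moves=[
    {"turn": [0, 0, 0], "translation": [1, -10, 10], "hand": 0.1},
    {"turn": [0, 0, 0], "translation": [0, -4, 10], "hand": 0.1},
    {"turn": [0, 0, 0], "translation": [0, 0, 5], "hand": 0.1},
    {"turn": [0, 0, 0], "translation": [0, 0, 0], "hand": 0.1},
    {"turn": [0, 0, 0], "translation": [0, 0, 0], "hand": 0.1},
  ],
)

```text
time_s: 6.95
eef_pos: [364.5, 250.6, 134.3]
ee_rot: [-0.0, 0.732, 0.682, -0.0]
force: [-0.2, -0.1, -0.6]
grip_width: 0.187
grip_force: 19.9
```

```bash
python3 st.py 364.6 251 47; python3 - <<'E'
from fit import *
s=sense()
c=cap("wrist");cv2.imwrite("pics/w4.png",cv2.resize(c["image"],None,fx=1,fy=1));W=cloud(c)
p=sel(W,(365,230),65,22,29);print(cv2.minAreaRect(p[:,:2].astype(np.float32)))
E
```

```text
t 6.95 pos [364.5 250.6 134.3] yhead -4.03 z [-0. -0. -1.] F [-0.2 -0.1 -0.6] grip 0.187 19.9 j [ 0.34  0.27  1.89 -0.    0.98  0.41]
tool delta [ 0.4  0.1 87.3]
((365.410888671875, 238.40463256835938), (46.1024169921875, 71.68860626220703), 1.8019485473632812)
```

View pics/w4.png

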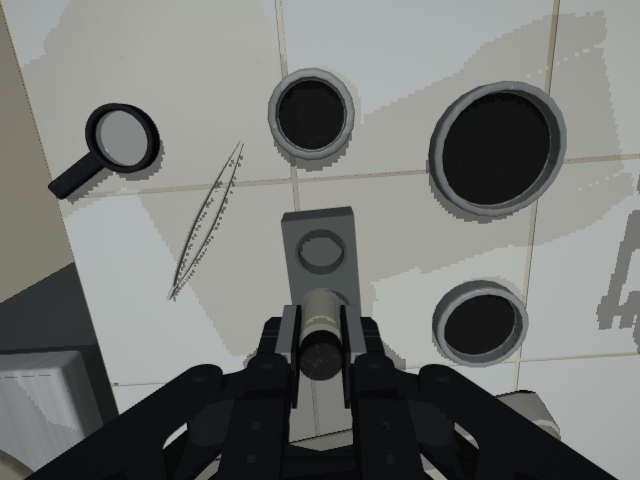

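>>> move_arm(
  moves=[
    {"turn": [0, 0, 0], "translation": [0, 0, 8], "hand": 0.1},
    {"turn": [0, 0, 0], "translation": [0, 0, 15], "hand": 0.1},
    {"turn": [0, 0, 0], "translation": [0, 0, 15], "hand": 0.1},
    {"turn": [0, 0, 0], "translation": [0, 0, 15], "hand": 0.1},
    {"turn": [0, 0, 0], "translation": [0, 0, 12], "hand": 0.1},
    {"turn": [0, 0, 0], "translation": [0, 0, 8], "hand": 0.1},
    {"turn": [0, 0, 0], "translation": [0, 0, 7], "hand": 0.1},
    {"turn": [0, 0, 0], "translation": [0, 0, 4], "hand": 0.1},
    {"turn": [0, 0, 0], "translation": [0, 0, 2], "hand": 0.1},
    {"turn": [0, 0, 0], "translation": [0, 0, 0], "hand": 0.1},
  ],
)

```text
time_s: 7.83
eef_pos: [364.2, 250.6, 48.2]
ee_rot: [0.0, 0.731, 0.682, 0.0]
force: [-0.1, 0.0, -0.1]
grip_width: 0.185
grip_force: 19.9
```

```bash
python3 st.py 364.6 251 46.5
```

```text
t 7.83 pos [364.2 250.6  48.2] yhead -4.01 z [ 0.  0. -1.] F [-0.1  0.  -0.1] grip 0.185 19.9 j [ 0.34  0.43  1.96 -0.    0.76  0.41]
tool delta [0.4 0.3 1.7]
```

>>> move_arm(
  moves=[
    {"turn": [0, 0, 0], "translation": [0, 0, 1], "hand": 0.1},
    {"turn": [0, 0, 0], "translation": [0, 0, 0.7], "hand": 0.1},
    {"turn": [0, 0, 0], "translation": [0, 0, 0], "hand": 0.1},
  ],
)

```text
time_s: 8.08
eef_pos: [364.2, 250.7, 46.8]
ee_rot: [0.0, 0.731, 0.682, 0.0]
force: [0.5, 0.1, -0.4]
grip_width: 0.194
grip_force: 19.9
```

>>> move_arm(
  moves=[
    {"turn": [0, 0, 0], "translation": [0, 0, 0], "hand": 0.19},
    {"turn": [0, 0, 0], "translation": [0, 0, 0], "hand": 0.21},
    {"turn": [0, 0, 0], "translation": [0, 0, 0], "hand": 0.24},
    {"turn": [0, 0, 0], "translation": [0, 0, 0], "hand": 0.28},
    {"turn": [0, 0, 0], "translation": [0, 0, 0], "hand": 0.34},
    {"turn": [0, 0, 0], "translation": [0, 0, 0], "hand": 0.4},
    {"turn": [0, 0, 0], "translation": [0, 0, 0], "hand": 0.4},
    {"turn": [0, 0, 0], "translation": [0, 0, -3], "hand": 0.4},
    {"turn": [0, 0, 0], "translation": [0, 0, -8], "hand": 0.4},
    {"turn": [0, 0, 0], "translation": [0, 0, -10], "hand": 0.4},
  ],
)

```text
time_s: 8.92
eef_pos: [363.9, 250.5, 68.0]
ee_rot: [-0.0, 0.731, 0.682, -0.0]
force: [0.6, -0.2, -0.4]
grip_width: 0.403
grip_force: 0.0
```

>>> move_arm(
  moves=[
    {"turn": [0, 0, 0], "translation": [0, 0, -15], "hand": 0.5},
    {"turn": [0, 0, 0], "translation": [0, 0, -25], "hand": 0.5},
    {"turn": [0, 0, 0], "translation": [0, 0, -30], "hand": 0.5},
    {"turn": [0, 0, 0], "translation": [0, 0, -30], "hand": 0.5},
    {"turn": [0, 0, 0], "translation": [0, 0, -30], "hand": 0.5},
    {"turn": [0, 0, 0], "translation": [0, 0, -15], "hand": 0.5},
    {"turn": [0, 0, 0], "translation": [0, 0, 0], "hand": 0.5},
  ],
)

```text
time_s: 9.5
eef_pos: [365.2, 251.1, 216.4]
ee_rot: [0.001, 0.731, 0.682, 0.003]
force: [0.4, -0.7, -0.6]
grip_width: 0.499
grip_force: 0.0
```

```bash
python3 st.py 626.5 213.5 200; python3 - <<'E'
from fit import *
a=capture("wrist")["image"][180:480,120:520];b=capture("side")["image"][230:400,340:500]
cv2.imwrite("pics/v5.png",np.hstack([a,cv2.resize(b,(300,300))]))
E
```

```text
t 9.5 pos [365.2 251.1 216.4] yhead -4.0 z [ 0.007  0.002 -1.   ] F [ 0.4 -0.7 -0.6] grip 0.499 0.0 j [0.34 0.16 1.78 0.   1.19 0.41]
tool delta [-19.3 263.1  18.1]
```

View pics/v5.png

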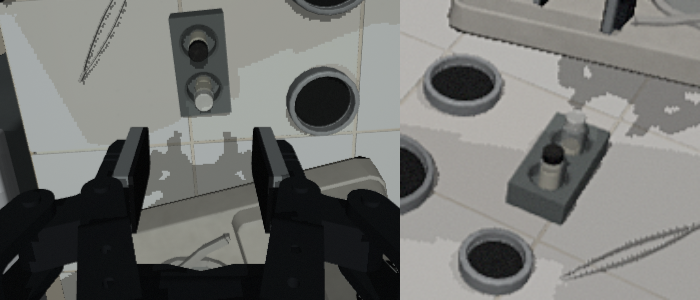

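>>> move_arm(
  moves=[
    {"turn": [0, 0, 0], "translation": [-1, 15, 0], "hand": 0.5},
    {"turn": [0, 0, 0], "translation": [-2, 30, 0], "hand": 0.5},
    {"turn": [0, 0, 0], "translation": [-2, 30, 0], "hand": 0.5},
    {"turn": [0, 0, 0], "translation": [-2, 30, 0], "hand": 0.5},
    {"turn": [0, 0, 0], "translation": [-2, 30, 0], "hand": 0.5},
    {"turn": [0, 0, 0], "translation": [-2, 30, 0], "hand": 0.5},
    {"turn": [0, 0, 0], "translation": [-2, 30, 0], "hand": 0.5},
    {"turn": [0, 0, 0], "translation": [-2, 30, 5], "hand": 0.5},
    {"turn": [0, 0, 0], "translation": [-2, 25, 10], "hand": 0.5},
    {"turn": [0, 0, 0], "translation": [-2, 13, 8], "hand": 0.5},
  ],
)

```text
time_s: 10.43
eef_pos: [626.7, 212.3, 186.5]
ee_rot: [-0.001, 0.732, 0.682, -0.001]
force: [-0.7, 0.1, -1.2]
grip_width: 0.497
grip_force: 0.0
```

>>> move_arm(
  moves=[
    {"turn": [0, 0, 0], "translation": [0, 0, 0], "hand": 0.5},
    {"turn": [0, 0, 0], "translation": [0, 0, 0], "hand": 0.5},
    {"turn": [0, 0, 0], "translation": [0, 0, 0], "hand": 0.5},
  ],
)

```text
time_s: 10.68
eef_pos: [624.3, 213.6, 189.3]
ee_rot: [-0.0, 0.731, 0.682, -0.0]
force: [-0.4, -0.1, 0.0]
grip_width: 0.502
grip_force: 0.0
```

```bash
python3 st.py 626.5 213.5 138; python3 - <<'E'
from fit import *
W=cloud(cap("wrist"))
for k,cc,R,z in[("sslv",(626,214),20,(136,146)),("lslv",(626,214),30,(112,121)),("rim",(626,214),34,(88,96))]:
        p=sel(W,cc,R,*z)
        if len(p)>3:print(k,circ(p[:,:2]),p.mean(0))
E
```

```text
t 10.68 pos [624.3 213.6 189.3] yhead -3.99 z [-0.001 -0.    -1.   ] F [-0.4 -0.1  0. ] grip 0.502 0.0 j [0.15 0.66 1.12 0.   1.36 0.22]
tool delta [ 0.1  2.2 51.3]
sslv (array([626.5, 214.1,  11.3]), 1140) [626.48508348 213.7497094  140.77838532]
lslv (array([626.4, 212.9,  17.2]), 1562) [626.88939099 221.68857261 116.50292396]
rim (array([626.4, 212.8,  23.7]), 1302) [627.16551034 226.299967    91.71549364]
```

>>> move_arm(
  moves=[
    {"turn": [0, 0, 0], "translation": [0, 2, 10], "hand": 0.5},
    {"turn": [0, 0, 0], "translation": [0, 0, 10], "hand": 0.5},
    {"turn": [0, 0, 0], "translation": [0, 0, 10], "hand": 0.5},
    {"turn": [0, 0, 0], "translation": [0, 0, 10], "hand": 0.45},
    {"turn": [0, 0, 0], "translation": [0, 0, 6], "hand": 0.45},
    {"turn": [0, 0, 0], "translation": [0, 0, 3], "hand": 0.4},
    {"turn": [0, 0, 0], "translation": [0, 0, 0], "hand": 0.37},
    {"turn": [0, 0, 0], "translation": [0, 0, 0], "hand": 0.35},
    {"turn": [0, 0, 0], "translation": [0, 0, 0], "hand": 0.33},
    {"turn": [0, 0, 0], "translation": [0, 0, 0], "hand": 0.31},
  ],
)

```text
time_s: 11.57
eef_pos: [627.4, 213.1, 141.1]
ee_rot: [0.0, 0.731, 0.682, 0.0]
force: [-0.0, -0.1, 0.7]
grip_width: 0.315
grip_force: 0.0
```

>>> move_arm(
  moves=[
    {"turn": [0, 0, 0], "translation": [0, 0, 0], "hand": 0.29},
    {"turn": [0, 0, 0], "translation": [0, 0, 0], "hand": 0.27},
    {"turn": [0, 0, 0], "translation": [0, 0, 0], "hand": 0.25},
    {"turn": [0, 0, 0], "translation": [0, 0, 0], "hand": 0.22},
    {"turn": [0, 0, 0], "translation": [0, 0, 0], "hand": 0.2},
    {"turn": [0, 0, 0], "translation": [0, 0, 0], "hand": 0.2},
  ],
)

```text
time_s: 12.07
eef_pos: [627.3, 213.2, 141.1]
ee_rot: [0.0, 0.731, 0.682, 0.0]
force: [-0.8, -0.7, 5.6]
grip_width: 0.287
grip_force: 20.2
```

```bash
python3 st.py 626.5 213.5 220
```

```text
t 12.07 pos [627.3 213.2 141.1] yhead -4.01 z [ 0.001  0.    -1.   ] F [-0.8 -0.7  5.6] grip 0.287 20.2 j [0.15 0.71 1.17 0.   1.26 0.22]
tool delta [  0.3  -0.8 -78.9]
```

>>> move_arm(
  moves=[
    {"turn": [0, 0, 0], "translation": [0, 0, -2], "hand": 0.2},
    {"turn": [0, 0, 0], "translation": [0, 0, -5], "hand": 0.2},
    {"turn": [0, 0, 0], "translation": [0, 0, -8], "hand": 0.2},
    {"turn": [0, 0, 0], "translation": [0, 0, -10], "hand": 0.2},
    {"turn": [0, 0, 0], "translation": [0, 0, -10], "hand": 0.2},
    {"turn": [0, 0, 0], "translation": [0, 0, -12], "hand": 0.2},
    {"turn": [0, 0, 0], "translation": [0, 0, -12], "hand": 0.2},
    {"turn": [0, 0, 0], "translation": [0, 0, -12], "hand": 0.2},
    {"turn": [0, 0, 0], "translation": [0, 0, -8], "hand": 0.2},
    {"turn": [0, 0, 0], "translation": [0, 0, -3], "hand": 0.2},
  ],
  grip_force=25,
)

```text
time_s: 12.9
eef_pos: [627.5, 213.2, 224.7]
ee_rot: [0.001, 0.731, 0.682, 0.001]
force: [0.0, -0.1, 0.7]
grip_width: 0.286
grip_force: 24.5
```

```bash
python3 st.py 364.4 336 140; python3 - <<'E'
from fit import *
c=cap("wrist");W=cloud(c);s=c["s"]
cv2.imwrite("pics/w6.png",c["image"][120:480,120:520])
for k,cc,R,z in[("lslv",(626,214),30,(112,121)),("rim",(626,214),34,(88,96)),("held",s["eef_pos"][:2],25,(130,200))]:
        p=sel(W,cc,R,*z)
        if len(p)>3:print(k,circ(p[:,:2]),p.mean(0),p.min(0))
E
```

```text
t 12.9 pos [627.5 213.2 224.7] yhead -4.01 z [ 0.003  0.    -1.   ] F [ 0.  -0.1  0.7] grip 0.286 24.5 j [0.15 0.64 1.06 0.   1.43 0.22]
tool delta [ 104.  -271.3   84.1]
lslv (array([626.5, 214. ,  17.1]), 1044) [626.75823708 220.40021209 116.52831276] [606.45063965 200.09614636 112.00863232]
rim (array([626.6, 214.2,  22.7]), 1065) [627.25064349 224.28228073  91.82113486] [601.13141642 199.32357623  88.01582508]
held (array([627.4, 213.1,  12.8]), 1628) [627.86894747 223.4771189  181.23015748] [614.34722702 214.44689992 156.60149915]
```

View pics/w6.png

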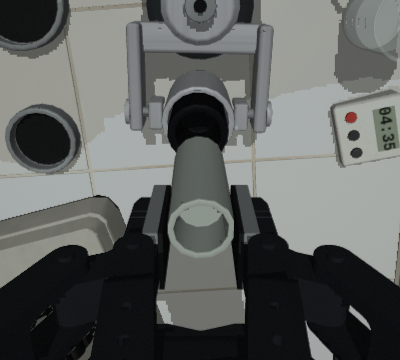

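```bash
python3 - <<'E'
from h import *
for n in("top","side"):
    p=np.load(n+"0.npy").reshape(-1,3)
    for y0 in range(400,500,20):
        print(n,y0,[ (lambda q: round(float(q[:,2].max())) if len(q) else None)(p[(p[:,0]>x)&(p[:,0]<x+40)&(p[:,1]>y0)&(p[:,1]<y0+20)]) for x in range(280,640,40)])
E
```

```text
top 400 [492, 4, 5, 3, 4, 4, 4, 3, 4]
top 420 [513, 11, 32, 23, 3, 3, 5, 4, 4]
top 440 [522, 36, 37, 231, 37, 48, 51, 49, 40]
top 460 [518, 36, 266, 280, 261, 53, 52, 53, 52]
top 480 [4, 36, 350, 359, 313, 310, 307, 269, 161]
side 400 [2, 2, 2, 3, 3, None, None, None, None]
side 420 [532, 4, 30, 2, 2, None, None, None, None]
side 440 [531, 35, 36, 36, 35, None, None, None, None]
side 460 [526, 35, 263, 271, 36, None, None, None, None]
side 480 [507, 36, 347, 357, 309, 309, 306, None, None]
```

>>> move_arm(
  moves=[
    {"turn": [0, 0, 0], "translation": [4, -10, 0], "hand": 0.2},
    {"turn": [0, 0, 0], "translation": [8, -20, 0], "hand": 0.2},
    {"turn": [0, 0, 0], "translation": [10, -27, 0], "hand": 0.2},
    {"turn": [0, 0, 0], "translation": [10, -27, 0], "hand": 0.2},
    {"turn": [0, 0, 0], "translation": [10, -27, 0], "hand": 0.2},
    {"turn": [0, 0, 0], "translation": [10, -27, 0], "hand": 0.2},
    {"turn": [0, 0, 0], "translation": [8, -20, 5], "hand": 0.2},
    {"turn": [0, 0, 0], "translation": [4, -10, 5], "hand": 0.2},
  ],
)

```text
time_s: 13.62
eef_pos: [461.7, 289.7, 212.5]
ee_rot: [-0.0, 0.731, 0.683, -0.0]
force: [-0.0, 0.1, 0.1]
grip_width: 0.282
grip_force: 24.6
```

>>> move_arm(
  moves=[
    {"turn": [0, 0, -0.06], "translation": [0, 0, 0], "hand": 0.2},
    {"turn": [0, 0, -0.1], "translation": [0, 0, 0], "hand": 0.2},
    {"turn": [0, 0, -0.1], "translation": [0, 0, 0], "hand": 0.2},
    {"turn": [0, 0, -0.1], "translation": [0, 0, 0], "hand": 0.2},
    {"turn": [0, 0, -0.1], "translation": [0, 0, 0], "hand": 0.2},
    {"turn": [0, 0, -0.1], "translation": [0, 0, 0], "hand": 0.2},
    {"turn": [0, 0, -0.1], "translation": [0, 0, 0], "hand": 0.2},
    {"turn": [0, 0, -0.1], "translation": [0, 0, 0], "hand": 0.2},
    {"turn": [0, 0, 0], "translation": [0, 0, 0], "hand": 0.2},
  ],
)

```text
time_s: 14.37
eef_pos: [463.8, 288.6, 212.2]
ee_rot: [-0.0, 0.425, 0.905, -0.0]
force: [-0.2, 0.2, -0.5]
grip_width: 0.287
grip_force: 24.7
```

```bash
python3 st.py 364.4 336 95
```

```text
t 14.37 pos [463.8 288.6 212.2] yhead 39.73 z [-0.001 -0.    -1.   ] F [-0.2  0.2 -0.5] grip 0.287 24.7 j [ 0.34  0.39  1.49  0.    1.26 -0.35]
tool delta [ 99.9 -46.1 117.2]
```

>>> move_arm(
  moves=[
    {"turn": [0, 0, 0], "translation": [8, -4, 0], "hand": 0.2},
    {"turn": [0, 0, 0], "translation": [15, -7, 10], "hand": 0.2},
    {"turn": [0, 0, 0], "translation": [20, -9, 15], "hand": 0.2},
    {"turn": [0, 0, 0], "translation": [20, -9, 20], "hand": 0.2},
    {"turn": [0, 0, 0], "translation": [20, -9, 20], "hand": 0.2},
    {"turn": [0, 0, 0], "translation": [12, -6, 20], "hand": 0.2},
    {"turn": [0, 0, 0], "translation": [5, -2, 16], "hand": 0.2},
    {"turn": [0, 0, 0], "translation": [0, 0, 10], "hand": 0.2},
    {"turn": [0, 0, 0], "translation": [0, 0, 5], "hand": 0.2},
    {"turn": [0, 0, 0], "translation": [0, 0, 0], "hand": 0.2},
  ],
)

```text
time_s: 15.2
eef_pos: [364.9, 336.3, 96.0]
ee_rot: [-0.0, 0.427, 0.904, -0.0]
force: [-0.5, -0.4, -0.3]
grip_width: 0.285
grip_force: 24.7
```

```bash
python3 st.py 364.4 336 75.5
```

```text
t 15.2 pos [364.9 336.3  96. ] yhead 39.45 z [-0.001 -0.001 -1.   ] F [-0.5 -0.4 -0.3] grip 0.285 24.7 j [ 0.51  0.44  1.77 -0.    0.94 -0.18]
tool delta [ 0.1 -0.6 20.5]
```

>>> move_arm(
  moves=[
    {"turn": [0, 0, 0], "translation": [0, 0, 6], "hand": 0.2},
    {"turn": [0, 0, 0], "translation": [0, 0, 6], "hand": 0.2},
    {"turn": [0, 0, 0], "translation": [0, 0, 4], "hand": 0.2},
    {"turn": [0, 0, 0], "translation": [0, 0, 2], "hand": 0.2},
    {"turn": [0, 0, 0], "translation": [0, 0, 1], "hand": 0.2},
    {"turn": [0, 0, 0], "translation": [0, 0, 1], "hand": 0.2},
    {"turn": [0, 0, 0], "translation": [0, 0, 0], "hand": 0.2},
  ],
)

```text
time_s: 15.78
eef_pos: [365.0, 336.6, 76.6]
ee_rot: [0.0, 0.426, 0.905, 0.0]
force: [0.2, -0.7, -0.0]
grip_width: 0.288
grip_force: 24.7
```

>>> move_arm(
  moves=[
    {"turn": [0, 0, 0], "translation": [0, 0, 0.5], "hand": 0.2},
    {"turn": [0, 0, 0], "translation": [0, 0, 0], "hand": 0.2},
  ],
)

```text
time_s: 15.95
eef_pos: [364.9, 336.6, 76.2]
ee_rot: [0.0, 0.426, 0.905, 0.0]
force: [-0.4, -0.8, -0.3]
grip_width: 0.284
grip_force: 24.7
```

Lower to contact (~75), then release slowly and rise.

>>> move_arm(
  moves=[
    {"turn": [0, 0, 0], "translation": [0, 0, 0.6], "hand": 0.2},
    {"turn": [0, 0, 0], "translation": [0, 0, 0.5], "hand": 0.2},
    {"turn": [0, 0, 0], "translation": [0, 0, 0], "hand": 0.2},
  ],
)

```text
time_s: 16.2
eef_pos: [365.0, 336.6, 75.3]
ee_rot: [0.0, 0.426, 0.905, 0.0]
force: [-0.8, -0.6, 3.6]
grip_width: 0.286
grip_force: 25.0
```

>>> move_arm(
  moves=[
    {"turn": [0, 0, 0], "translation": [0, 0, 0], "hand": 0.29},
    {"turn": [0, 0, 0], "translation": [0, 0, 0], "hand": 0.31},
    {"turn": [0, 0, 0], "translation": [0, 0, 0], "hand": 0.34},
    {"turn": [0, 0, 0], "translation": [0, 0, 0], "hand": 0.38},
    {"turn": [0, 0, 0], "translation": [0, 0, 0], "hand": 0.45},
    {"turn": [0, 0, 0], "translation": [0, 0, 0], "hand": 0.52},
    {"turn": [0, 0, 0], "translation": [0, 0, 0], "hand": 0.55},
    {"turn": [0, 0, 0], "translation": [0, 0, -5], "hand": 0.55},
    {"turn": [0, 0, 0], "translation": [0, 0, -15], "hand": 0.55},
    {"turn": [0, 0, 0], "translation": [0, 0, -25], "hand": 0.55},
  ],
)

```text
time_s: 17.03
eef_pos: [364.0, 336.0, 119.2]
ee_rot: [-0.001, 0.426, 0.905, -0.002]
force: [0.0, 0.4, -0.5]
grip_width: 0.554
grip_force: 0.0
```

>>> move_arm(
  moves=[
    {"turn": [0, 0, 0], "translation": [0, 0, -30], "hand": 0.65},
    {"turn": [0, 0, 0], "translation": [0, 0, -30], "hand": 0.65},
    {"turn": [0, 0, 0], "translation": [0, 0, -25], "hand": 0.65},
    {"turn": [0, 0, 0], "translation": [0, 0, -10], "hand": 0.65},
    {"turn": [0, 0, 0], "translation": [0, 0, 0], "hand": 0.65},
  ],
)

```text
time_s: 17.45
eef_pos: [365.6, 337.0, 217.1]
ee_rot: [0.001, 0.426, 0.905, 0.002]
force: [-0.4, -0.4, 0.5]
grip_width: 0.648
grip_force: 0.0
```

```bash
python3 st.py 626.5 213.5 200; python3 - <<'E'
from fit import *
a=capture("wrist")["image"][180:480,120:520];b=capture("side")["image"][230:430,330:530]
cv2.imwrite("pics/v7.png",np.hstack([a,cv2.resize(b,(300,300))]))
E
```

```text
t 17.45 pos [365.6 337.  217.1] yhead 39.54 z [ 0.004  0.002 -1.   ] F [-0.4 -0.4  0.5] grip 0.648 0.0 j [ 0.51  0.28  1.63  0.    1.22 -0.18]
tool delta [-261.3  122.6   17.9]
```

View pics/v7.png

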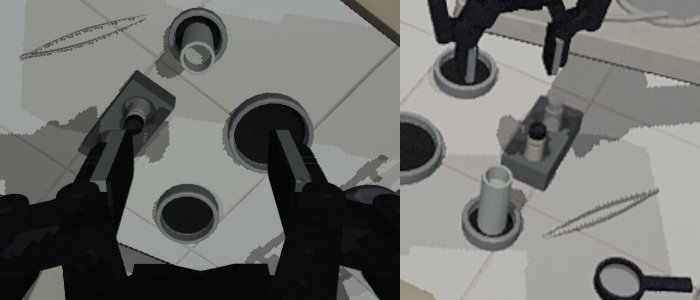

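>>> move_arm(
  moves=[
    {"turn": [0, 0, 0.11], "translation": [0, 0, 0], "hand": 0.65},
    {"turn": [0, 0, 0.11], "translation": [0, 0, 0], "hand": 0.65},
    {"turn": [0, 0, 0.11], "translation": [0, 0, 0], "hand": 0.65},
    {"turn": [0, 0, 0.11], "translation": [0, 0, 0], "hand": 0.65},
    {"turn": [0, 0, 0.11], "translation": [0, 0, 0], "hand": 0.65},
    {"turn": [0, 0, 0.11], "translation": [0, 0, 0], "hand": 0.65},
    {"turn": [0, 0, 0.1], "translation": [0, 0, 0], "hand": 0.65},
  ],
)

```text
time_s: 18.13
eef_pos: [364.3, 336.2, 212.9]
ee_rot: [-0.0, 0.733, 0.68, -0.002]
force: [-0.4, -0.1, -0.4]
grip_width: 0.65
grip_force: 0.0
```

>>> move_arm(
  moves=[
    {"turn": [0, 0, 0], "translation": [-5, 14, 0], "hand": 0.65},
    {"turn": [0, 0, 0], "translation": [-10, 25, 0], "hand": 0.65},
    {"turn": [0, 0, 0], "translation": [-12, 30, 0], "hand": 0.65},
    {"turn": [0, 0, 0], "translation": [-12, 30, 0], "hand": 0.65},
    {"turn": [0, 0, 0], "translation": [-12, 30, 0], "hand": 0.65},
    {"turn": [0, 0, 0], "translation": [-12, 30, 0], "hand": 0.65},
    {"turn": [0, 0, 0], "translation": [-12, 30, 5], "hand": 0.65},
    {"turn": [0, 0, 0], "translation": [-12, 30, 5], "hand": 0.65},
    {"turn": [0, 0, 0], "translation": [-10, 25, 5], "hand": 0.65},
    {"turn": [0, 0, 0], "translation": [-6, 18, 5], "hand": 0.65},
  ],
)

```text
time_s: 18.97
eef_pos: [621.1, 212.9, 192.3]
ee_rot: [-0.001, 0.731, 0.682, -0.001]
force: [-0.5, 0.3, 0.5]
grip_width: 0.644
grip_force: 0.0
```

>>> move_arm(
  moves=[
    {"turn": [0, 0, 0], "translation": [-2, 7, 10], "hand": 0.65},
    {"turn": [0, 0, 0], "translation": [0, 0, 10], "hand": 0.65},
    {"turn": [0, 0, 0], "translation": [0, 0, 5], "hand": 0.65},
    {"turn": [0, 0, 0], "translation": [0, 0, 0], "hand": 0.65},
    {"turn": [0, 0, 0], "translation": [0, 0, 0], "hand": 0.65},
  ],
)

```text
time_s: 19.38
eef_pos: [625.0, 213.7, 169.9]
ee_rot: [-0.0, 0.731, 0.683, -0.0]
force: [-0.1, 0.0, 0.1]
grip_width: 0.649
grip_force: 0.0
```

```bash
python3 st.py 626.5 213.5 114; python3 - <<'E'
from fit import *
W=cloud(cap("wrist"))
for k,cc,R,z in[("lslv",(626,214),30,(112,121)),("rim",(626,214),34,(88,96))]:
        p=sel(W,cc,R,*z)
        if len(p)>3:print(k,circ(p[:,:2]),p.mean(0))
E
```

```text
t 19.38 pos [625.  213.7 169.9] yhead -3.92 z [-0.001 -0.    -1.   ] F [-0.1  0.   0.1] grip 0.649 0.0 j [0.15 0.68 1.15 0.   1.32 0.22]
tool delta [-0.1  1.5 55.9]
lslv (array([626.5, 214.3,  17. ]), 2393) [626.40729222 214.26333886 116.3763165 ]
rim (array([626.7, 217.7,  20.2]), 1869) [626.98629332 222.58988289  91.78038496]
```

>>> move_arm(
  moves=[
    {"turn": [0, 0, 0], "translation": [0, 1, 10], "hand": 0.65},
    {"turn": [0, 0, 0], "translation": [0, 0.5, 12], "hand": 0.65},
    {"turn": [0, 0, 0], "translation": [0, 0, 12], "hand": 0.65},
    {"turn": [0, 0, 0], "translation": [0, 0, 10], "hand": 0.65},
    {"turn": [0, 0, 0], "translation": [0, 0, 8], "hand": 0.6},
    {"turn": [0, 0, 0], "translation": [0, 0, 4], "hand": 0.58},
    {"turn": [0, 0, 0], "translation": [0, 0, 2], "hand": 0.55},
    {"turn": [0, 0, 0], "translation": [0, 0, 0], "hand": 0.53},
    {"turn": [0, 0, 0], "translation": [0, 0, 0], "hand": 0.51},
    {"turn": [0, 0, 0], "translation": [0, 0, 0], "hand": 0.49},
  ],
  grip_force=25,
)

```text
time_s: 20.27
eef_pos: [627.4, 213.0, 112.6]
ee_rot: [-0.0, 0.731, 0.682, 0.0]
force: [-2.0, -0.1, 1.3]
grip_width: 0.489
grip_force: 1.0
```

>>> move_arm(
  moves=[
    {"turn": [0, 0, 0], "translation": [0, 0, 0], "hand": 0.47},
    {"turn": [0, 0, 0], "translation": [0, 0, 0], "hand": 0.45},
    {"turn": [0, 0, 0], "translation": [0, 0, 0], "hand": 0.42},
    {"turn": [0, 0, 0], "translation": [0, 0, 0], "hand": 0.4},
    {"turn": [0, 0, 0], "translation": [0, 0, 0], "hand": 0.38},
    {"turn": [0, 0, 0], "translation": [0, 0, 0], "hand": 0.38},
  ],
)

```text
time_s: 20.77
eef_pos: [627.7, 213.0, 112.8]
ee_rot: [0.0, 0.731, 0.682, 0.0]
force: [-2.1, -0.0, 5.1]
grip_width: 0.467
grip_force: 24.9
```

```bash
python3 st.py 626.5 213.5 190
```

```text
t 20.77 pos [627.7 213.  112.8] yhead -4.01 z [ 0.001  0.    -1.   ] F [-2.1 -0.   5.1] grip 0.467 24.9 j [0.15 0.74 1.2  0.   1.21 0.22]
tool delta [  0.5  -1.1 -77.2]
```

>>> move_arm(
  moves=[
    {"turn": [0, 0, 0], "translation": [0.3, -1, -1], "hand": 0.38},
    {"turn": [0, 0, 0], "translation": [0, 0, -4], "hand": 0.38},
    {"turn": [0, 0, 0], "translation": [0, 0, -7], "hand": 0.38},
    {"turn": [0, 0, 0], "translation": [0, 0, -9], "hand": 0.38},
    {"turn": [0, 0, 0], "translation": [0, 0, -10], "hand": 0.38},
    {"turn": [0, 0, 0], "translation": [0, 0, -10], "hand": 0.38},
    {"turn": [0, 0, 0], "translation": [0, 0, -12], "hand": 0.38},
    {"turn": [0, 0, 0], "translation": [0, 0, -12], "hand": 0.38},
    {"turn": [0, 0, 0], "translation": [0, 0, -12], "hand": 0.38},
    {"turn": [0, 0, 0], "translation": [0, 0, -8], "hand": 0.38},
  ],
)

```text
time_s: 21.6
eef_pos: [626.7, 213.3, 199.3]
ee_rot: [0.001, 0.731, 0.682, 0.001]
force: [0.1, 0.2, 0.6]
grip_width: 0.465
grip_force: 25.5
```

>>> move_arm(
  moves=[
    {"turn": [0, 0, 0], "translation": [0, 0, -6], "hand": 0.38},
    {"turn": [0, 0, 0], "translation": [0, 0, -3], "hand": 0.38},
    {"turn": [0, 0, 0], "translation": [0, 0, 0], "hand": 0.38},
  ],
)

```text
time_s: 21.85
eef_pos: [626.5, 213.3, 206.6]
ee_rot: [0.0, 0.731, 0.682, 0.0]
force: [0.6, 0.2, -0.5]
grip_width: 0.467
grip_force: 25.5
```

```bash
python3 st.py 476.3 182.4 190; python3 - <<'E'
from fit import *
c=cap("wrist");W=cloud(c);s=c["s"];np.save("w8.npy",W)
cv2.imwrite("pics/w8.png",c["image"][60:480,120:520])
for k,cc,R,z in[("rim",(626,214),34,(86,98)),("held",s["eef_pos"][:2],30,(105,180))]:
        p=sel(W,cc,R,*z)
        if len(p)>3:print(k,circ(p[:,:2]),p.mean(0),p.min(0))
E
```

```text
t 21.85 pos [626.5 213.3 206.6] yhead -4.01 z [ 0.001  0.    -1.   ] F [ 0.6  0.2 -0.5] grip 0.467 25.5 j [0.15 0.65 1.09 0.   1.4  0.22]
tool delta [ -41.3 -147.7   16.5]
rim (array([626.8, 214. ,  23.5]), 1012) [628.07251529 226.33670742  91.42786197] [600.88473112 201.89061271  86.03516185]
held (array([626.8, 216.4,  17.1]), 3520) [627.05586773 221.69377126 160.64702038] [607.86380276 198.05661056 123.32033949]
```

View pics/w8.png

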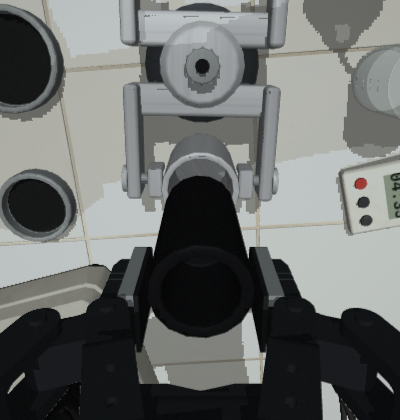

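```bash
python3 - <<'E'
from h import *
for n in("top",):
    p=np.load(n+"0.npy").reshape(-1,3)
    for y0 in range(40,160,20):
        print(n,y0,[ (lambda q: round(float(q[:,2].max())) if len(q) else None)(p[(p[:,0]>x)&(p[:,0]<x+40)&(p[:,1]>y0)&(p[:,1]<y0+20)]) for x in range(240,640,40)])
c=capture("top");W=cloud(c);p=W.reshape(-1,3)
for y0 in range(0,320,40):
        print(y0,[ (lambda q: round(float(q[:,2].max())) if len(q) else None)(p[(p[:,0]>x)&(p[:,0]<x+40)&(p[:,1]>y0)&(p[:,1]<y0+40)]) for x in range(40,720,40)])
E
```

```text
top 40 [37, 36, 301, 310, 308, 306, 227, 227, 3, 3]
top 60 [34, 36, 36, 52, 281, 299, 162, 156, 4, 4]
top 80 [3, 3, 30, 49, 51, 52, 157, 154, 3, 3]
top 100 [3, 4, 2, 5, 13, 43, 50, 49, 4, 3]
top 120 [3, 3, 2, 4, 4, 3, 4, 4, 3, 3]
top 140 [4, 5, 3, 4, 5, 18, 18, 3, 3, 2]
0 [None, None, None, None, None, None, 359, 349, 311, 322, 307, 229, 227, 2, 2, 3, 23]
40 [None, None, None, None, None, None, None, 302, 309, 308, 306, 228, 228, None, None, None, None]
80 [None, None, None, None, None, None, 569, 554, None, None, None, None, None, None, 1, 4, 3]
120 [None, None, None, None, None, None, 582, 580, 567, 551, 536, 517, 502, 500, 494, 489, 2]
160 [None, None, None, 2, 2, 1, 583, 582, 569, 556, 542, 527, 510, 498, 494, 489, None]
200 [None, None, None, 3, 4, 11, 570, 569, 558, 550, 538, 525, 509, 480, 486, 484, None]
240 [None, None, None, 3, 6, 11, 9, 57, 59, 4, 485, 503, 503, 498, 492, 483, None]
280 [None, None, None, 14, 15, 15, 11, 17, 20, 18, 20, 18, 5, 77, 466, 457, 77]
```

>>> move_arm(
  moves=[
    {"turn": [0, 0, 0], "translation": [-2, -8, 0], "hand": 0.38},
    {"turn": [0, 0, 0], "translation": [-4, -15, 0], "hand": 0.38},
    {"turn": [0, 0, 0], "translation": [-7, -25, 0], "hand": 0.38},
    {"turn": [0, 0, 0], "translation": [-7, -25, 0], "hand": 0.38},
    {"turn": [0, 0, 0], "translation": [-7, -25, 5], "hand": 0.38},
    {"turn": [0, 0, 0], "translation": [-6, -22, 10], "hand": 0.38},
    {"turn": [0, 0, 0], "translation": [-5, -17, 15], "hand": 0.38},
    {"turn": [0, 0, 0], "translation": [-3, -10, 15], "hand": 0.38},
    {"turn": [0, 0, 0], "translation": [0, 0, 10], "hand": 0.38},
    {"turn": [0, 0, 0], "translation": [0, 0, 0], "hand": 0.38},
  ],
)

```text
time_s: 22.78
eef_pos: [476.2, 182.5, 149.1]
ee_rot: [-0.001, 0.731, 0.682, -0.001]
force: [-0.2, 0.3, -0.7]
grip_width: 0.466
grip_force: 25.5
```

```bash
python3 st.py 476.3 182.4 91.5; python3 - <<'E'
from fit import *
W=cloud(cap("wrist"));p=sel(W,(476,182),42,12,19);print(circ(p[:,:2],31) if len(p)>20 else len(p))
p=sel(W,(476,182),30,30,90);print(p.min(0) if len(p) else 0)
E
```

```text
t 22.78 pos [476.2 182.5 149.1] yhead -4.02 z [-0.003 -0.    -1.   ] F [-0.2  0.3 -0.7] grip 0.466 25.5 j [ 0.14  0.39  1.68 -0.    1.08  0.21]
tool delta [-0.   0.4 57.6]
(array([477. , 180.7]), 1357)
[457.17549882 184.44279268  66.55599633]
```

>>> move_arm(
  moves=[
    {"turn": [0, 0, 0], "translation": [0, 0, 8], "hand": 0.38},
    {"turn": [0, 0, 0], "translation": [0, 0, 12], "hand": 0.38},
    {"turn": [0, 0, 0], "translation": [0, 0, 12], "hand": 0.38},
    {"turn": [0, 0, 0], "translation": [0, 0, 10], "hand": 0.38},
    {"turn": [0, 0, 0], "translation": [0, 0, 7], "hand": 0.38},
    {"turn": [0, 0, 0], "translation": [0, 0, 4], "hand": 0.38},
    {"turn": [0, 0, 0], "translation": [0, 0, 2], "hand": 0.38},
    {"turn": [0, 0, 0], "translation": [0, 0, 1], "hand": 0.38},
    {"turn": [0, 0, 0], "translation": [0, 0, 0], "hand": 0.38},
  ],
)

```text
time_s: 23.58
eef_pos: [477.1, 182.7, 95.2]
ee_rot: [0.0, 0.731, 0.682, 0.0]
force: [0.3, 0.0, -0.4]
grip_width: 0.465
grip_force: 25.5
```

>>> move_arm(
  moves=[
    {"turn": [0, 0, 0], "translation": [0, 0, 0.7], "hand": 0.38},
    {"turn": [0, 0, 0], "translation": [0, 0, 0.3], "hand": 0.38},
    {"turn": [0, 0, 0], "translation": [0, 0, 0], "hand": 0.38},
  ],
)

```text
time_s: 23.83
eef_pos: [477.0, 182.7, 94.2]
ee_rot: [0.0, 0.731, 0.682, 0.0]
force: [-0.5, -0.2, -0.8]
grip_width: 0.462
grip_force: 25.5
```

>>> move_arm(
  moves=[
    {"turn": [0, 0, 0], "translation": [0, 0, 1.2], "hand": 0.38},
    {"turn": [0, 0, 0], "translation": [0, 0, 1], "hand": 0.38},
    {"turn": [0, 0, 0], "translation": [0, 0, 0.7], "hand": 0.38},
    {"turn": [0, 0, 0], "translation": [0, 0, 0.5], "hand": 0.38},
    {"turn": [0, 0, 0], "translation": [0, 0, 0], "hand": 0.38},
  ],
)

```text
time_s: 24.25
eef_pos: [476.9, 182.7, 91.0]
ee_rot: [0.0, 0.731, 0.682, 0.0]
force: [-1.3, -0.3, 4.5]
grip_width: 0.461
grip_force: 25.9
```

>>> move_arm(
  moves=[
    {"turn": [0, 0, 0], "translation": [0, 0, 0], "hand": 0.47},
    {"turn": [0, 0, 0], "translation": [0, 0, 0], "hand": 0.49},
    {"turn": [0, 0, 0], "translation": [0, 0, 0], "hand": 0.52},
    {"turn": [0, 0, 0], "translation": [0, 0, 0], "hand": 0.56},
    {"turn": [0, 0, 0], "translation": [0, 0, 0], "hand": 0.62},
    {"turn": [0, 0, 0], "translation": [0, 0, 0], "hand": 0.7},
    {"turn": [0, 0, 0], "translation": [0, 0, 0], "hand": 0.75},
    {"turn": [0, 0, 0], "translation": [0, 0, -5], "hand": 0.75},
    {"turn": [0, 0, 0], "translation": [0, 0, -15], "hand": 0.75},
    {"turn": [0, 0, 0], "translation": [0, 0, -25], "hand": 0.75},
  ],
)

```text
time_s: 25.08
eef_pos: [475.9, 182.4, 134.7]
ee_rot: [-0.001, 0.731, 0.682, -0.002]
force: [0.6, -0.1, -0.2]
grip_width: 0.75
grip_force: 0.0
```

>>> move_arm(
  moves=[
    {"turn": [0, 0, 0], "translation": [0, 0, -25], "hand": 0.8},
    {"turn": [0, 0, 0], "translation": [2, 8, -15], "hand": 0.8},
    {"turn": [0, 0, 0], "translation": [4, 15, -5], "hand": 0.8},
    {"turn": [0, 0, 0], "translation": [7, 25, 0], "hand": 0.8},
    {"turn": [0, 0, 0], "translation": [7, 25, 0], "hand": 0.8},
    {"turn": [0, 0, 0], "translation": [7, 25, 0], "hand": 0.8},
    {"turn": [0, 0, 0], "translation": [7, 25, 0], "hand": 0.8},
    {"turn": [0, 0, 0], "translation": [5, 16, 0], "hand": 0.8},
    {"turn": [0, 0, 0], "translation": [2, 8, 0], "hand": 0.8},
    {"turn": [0, 0, 0], "translation": [0, 0, 0], "hand": 0.8},
  ],
)

```text
time_s: 25.92
eef_pos: [627.4, 213.3, 180.2]
ee_rot: [0.0, 0.731, 0.682, -0.0]
force: [-0.5, -0.3, 0.0]
grip_width: 0.797
grip_force: 0.0
```

```bash
python3 st.py 626.7 214 98; python3 - <<'E'
from fit import *
c=cap("wrist");W=cloud(c)
for k,cc,R,z in[("rim",(626,214),34,(86,98))]:
        p=sel(W,cc,R,*z);print(k,circ(p[:,:2]),p.mean(0))
p=sel(W,(626,214),34,86,98);A=np.c_[p[:,:2]-[626,214],np.ones(len(p))];print("plane",np.linalg.lstsq(A,p[:,2],rcond=None)[0])
b=cap("side");Ws=cloud(b);p=sel(Ws,(476,182),25,85,100);print("lslv",circ(p[:,:2]),p[:,2].mean() if len(p) else 0)
cv2.imwrite("pics/v9.png",np.hstack([c["image"][180:480,120:520],cv2.resize(b["image"][200:400,300:500],(300,300))]))
E
```

```text
t 25.92 pos [627.4 213.3 180.2] yhead -4.02 z [-0. -0. -1.] F [-0.5 -0.3  0. ] grip 0.797 0.0 j [ 0.15  0.67  1.12 -0.    1.34  0.22]
tool delta [ 0.7 -0.8 82.2]
rim (array([626.8, 214.3,  23.3]), 2132) [626.80095742 214.00025484  91.17587324]
plane [-9.44328299e-04  5.46304780e-03  9.11766282e+01]
lslv (array([476.2, 185.5,  17.3]), 359) 91.53002479730235
```

View pics/v9.png

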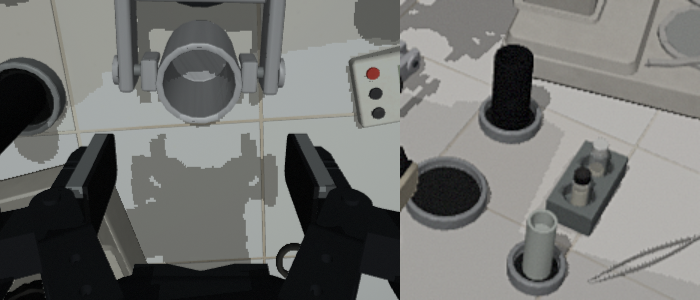

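>>> move_arm(
  moves=[
    {"turn": [0, 0, 0], "translation": [0.5, -0.6, 8], "hand": 0.8},
    {"turn": [0, 0, 0], "translation": [0, 0, 15], "hand": 0.8},
    {"turn": [0, 0, 0], "translation": [0, 0, 15], "hand": 0.8},
    {"turn": [0, 0, 0], "translation": [0, 0, 14], "hand": 0.8},
    {"turn": [0, 0, 0], "translation": [0, 0, 10], "hand": 0.78},
    {"turn": [0, 0, 0], "translation": [0, 0, 7], "hand": 0.75},
    {"turn": [0, 0, 0], "translation": [0, 0, 5], "hand": 0.72},
    {"turn": [0, 0, 0], "translation": [0, 0, 3], "hand": 0.7},
    {"turn": [0, 0, 0], "translation": [0, 0, 1], "hand": 0.7},
    {"turn": [0, 0, 0], "translation": [0, 0, 0], "hand": 0.7},
  ],
)

```text
time_s: 26.85
eef_pos: [626.0, 213.8, 102.9]
ee_rot: [0.0, 0.731, 0.682, 0.0]
force: [-0.2, 0.1, 0.5]
grip_width: 0.701
grip_force: 0.0
```

```bash
python3 st.py 626.7 214 97.5; python3 - <<'E'
from fit import *
c=cap("wrist");W=cloud(c);d=W-c["s"]["eef_pos"]
m=(abs(d[...,1])<14)&(abs(d[...,2])<22)&(abs(d[...,0])>27)&(abs(d[...,0])<60);m[:250]=0
p=W[m];print(len(p));print([ (round(float(np.nanpercentile(q[:,2],1)),1),q[:,0].min(),q[:,0].max()) for q in (p[p[:,0]<620],p[p[:,0]>634]) if len(q)])
cv2.imwrite("pics/w10.png",cv2.resize(c["image"][220:440,200:440],(720,600)[:2]))
E
```

```text
t 26.85 pos [626.  213.8 102.9] yhead -4.01 z [ 0.001  0.    -1.   ] F [-0.2  0.1  0.5] grip 0.701 0.0 j [0.15 0.74 1.21 0.   1.19 0.22]
tool delta [0.2 0.7 5.4]
5485
[(90.4, np.float64(583.0383277504222), np.float64(597.585648668646)), (90.4, np.float64(655.1199159101907), np.float64(670.4892983050187))]
```

View pics/w10.png

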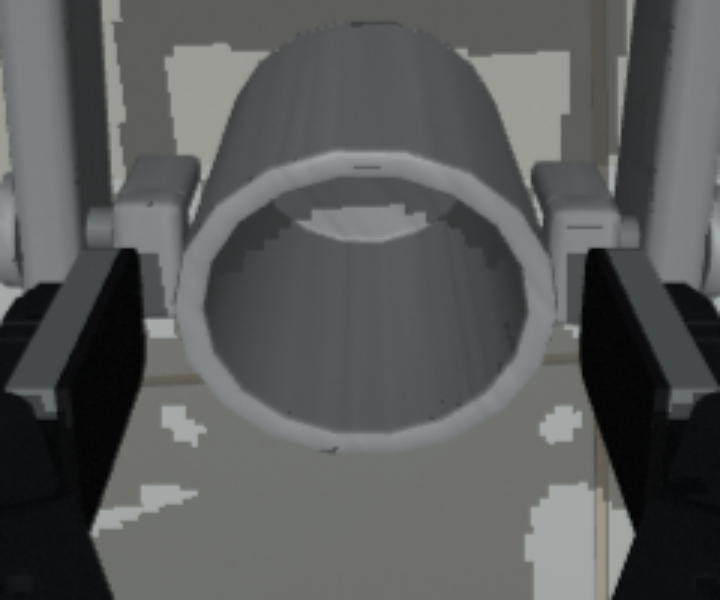

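>>> move_arm(
  moves=[
    {"turn": [0, 0, 0], "translation": [0, 0.7, 3], "hand": 0.7},
    {"turn": [0, 0, 0], "translation": [0, 0, 3], "hand": 0.7},
    {"turn": [0, 0, 0], "translation": [0, 0, 1], "hand": 0.7},
    {"turn": [0, 0, 0], "translation": [0, 0, 0], "hand": 0.68},
    {"turn": [0, 0, 0], "translation": [0, 0, 0], "hand": 0.66},
    {"turn": [0, 0, 0], "translation": [0, 0, 0], "hand": 0.65},
    {"turn": [0, 0, 0], "translation": [0, 0, 0], "hand": 0.64},
    {"turn": [0, 0, 0], "translation": [0, 0, 0], "hand": 0.63},
    {"turn": [0, 0, 0], "translation": [0, 0, 0], "hand": 0.62},
    {"turn": [0, 0, 0], "translation": [0, 0, 0], "hand": 0.61},
  ],
  grip_force=40,
)

```text
time_s: 27.73
eef_pos: [626.6, 213.8, 95.6]
ee_rot: [0.0, 0.731, 0.682, 0.0]
force: [-0.1, -0.6, -0.2]
grip_width: 0.613
grip_force: 0.0
```

>>> move_arm(
  moves=[
    {"turn": [0, 0, 0], "translation": [0, 0, 0], "hand": 0.6},
    {"turn": [0, 0, 0], "translation": [0, 0, 0], "hand": 0.59},
    {"turn": [0, 0, 0], "translation": [0, 0, 0], "hand": 0.57},
    {"turn": [0, 0, 0], "translation": [0, 0, 0], "hand": 0.54},
    {"turn": [0, 0, 0], "translation": [0, 0, 0], "hand": 0.5},
    {"turn": [0, 0, 0], "translation": [0, 0, 0], "hand": 0.5},
  ],
)

```text
time_s: 28.23
eef_pos: [626.6, 213.8, 95.9]
ee_rot: [0.0, 0.731, 0.682, 0.0]
force: [-3.2, -0.4, 4.9]
grip_width: 0.577
grip_force: 41.2
```

```bash
python3 st.py 626.7 214 150
```

```text
t 28.23 pos [626.6 213.8  95.9] yhead -4.01 z [ 0. -0. -1.] F [-3.2 -0.4  4.9] grip 0.577 41.2 j [ 0.15  0.75  1.21 -0.    1.17  0.22]
tool delta [  0.2   0.1 -54.1]
```

>>> move_arm(
  moves=[
    {"turn": [0, 0, 0], "translation": [0, 0, -1], "hand": 0.5},
    {"turn": [0, 0, 0], "translation": [0, 0, -2], "hand": 0.5},
    {"turn": [0, 0, 0], "translation": [0, 0, -3], "hand": 0.5},
    {"turn": [0, 0, 0], "translation": [0, 0, -4], "hand": 0.5},
    {"turn": [0, 0, 0], "translation": [0, 0, -5], "hand": 0.5},
    {"turn": [0, 0, 0], "translation": [0, 0, -6], "hand": 0.5},
    {"turn": [0, 0, 0], "translation": [0, 0, -8], "hand": 0.5},
    {"turn": [0, 0, 0], "translation": [0, 0, -8], "hand": 0.5},
    {"turn": [0, 0, 0], "translation": [0, 0, -5], "hand": 0.5},
    {"turn": [0, 0, 0], "translation": [0, 0, -2], "hand": 0.5},
  ],
  grip_force=60,
)

```text
time_s: 29.07
eef_pos: [627.0, 213.8, 141.1]
ee_rot: [0.001, 0.731, 0.682, 0.001]
force: [-0.1, -0.5, -2.7]
grip_width: 0.572
grip_force: 62.4
```

```bash
python3 st.py 479 306 200; python3 - <<'E'
from fit import *
c=cap("wrist");W=cloud(c);e=c["s"]["eef_pos"]
p=sel(W,e[:2],30,e[2]-9,e[2]+3);print(circ(p[:,:2]));A=np.c_[p[:,:2]-e[:2],np.ones(len(p))];print("plane",np.linalg.lstsq(A,p[:,2],rcond=None)[0])
cv2.imwrite("pics/v11.png",np.hstack([c["image"][130:430,120:520],cv2.resize(capture("side")["image"][150:300,200:350],(300,300))]))
E
```

```text
t 29.07 pos [627.  213.8 141.1] yhead -4.01 z [ 0.002  0.    -1.   ] F [-0.1 -0.5 -2.7] grip 0.572 62.4 j [ 0.15  0.71  1.17 -0.    1.26  0.22]
tool delta [  81.6 -153.9  -59.2]
(array([627.4, 214.7,  23.6]), 5667)
plane [3.33560380e-04 7.51307310e-03 1.36515179e+02]
```

View pics/v11.png

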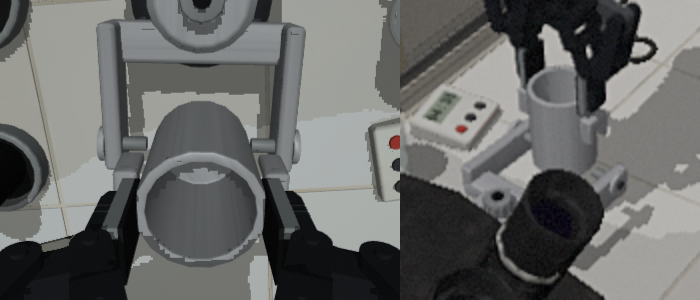

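>>> move_arm(
  moves=[
    {"turn": [0, 0, 0], "translation": [0, 0, -6], "hand": 0.5},
    {"turn": [0, 0, 0], "translation": [0, 0, -12], "hand": 0.5},
    {"turn": [0, 0, 0], "translation": [0, 0, -14], "hand": 0.5},
    {"turn": [0, 0, 0], "translation": [0, 0, -14], "hand": 0.5},
    {"turn": [0, 0, 0], "translation": [0, 0, -8], "hand": 0.5},
    {"turn": [0, 0, 0], "translation": [0, 0, -3], "hand": 0.5},
    {"turn": [0, 0, 0], "translation": [2, -4, 0], "hand": 0.5},
    {"turn": [0, 0, 0], "translation": [5, -9, 0], "hand": 0.5},
    {"turn": [0, 0, 0], "translation": [8, -15, 0], "hand": 0.5},
    {"turn": [0, 0, 0], "translation": [10, -18, 0], "hand": 0.5},
  ],
)

```text
time_s: 30.0
eef_pos: [581.2, 242.0, 195.3]
ee_rot: [-0.001, 0.732, 0.682, -0.001]
force: [0.3, 0.0, -3.1]
grip_width: 0.571
grip_force: 62.7
```

>>> move_arm(
  moves=[
    {"turn": [0, 0, 0], "translation": [10, -20, 0], "hand": 0.5},
    {"turn": [0, 0, 0], "translation": [10, -20, 0], "hand": 0.5},
    {"turn": [0, 0, 0], "translation": [10, -20, 0], "hand": 0.5},
    {"turn": [0, 0, 0], "translation": [10, -18, 0], "hand": 0.5},
    {"turn": [0, 0, 0], "translation": [8, -15, 0], "hand": 0.5},
    {"turn": [0, 0, 0], "translation": [6, -10, 0], "hand": 0.5},
    {"turn": [0, 0, 0], "translation": [3, -5, 0], "hand": 0.5},
    {"turn": [0, 0, 0], "translation": [0, 0, 0], "hand": 0.5},
    {"turn": [0, 0, 0], "translation": [0, 0, 0], "hand": 0.5},
  ],
)

```text
time_s: 30.75
eef_pos: [478.9, 306.2, 196.4]
ee_rot: [0.0, 0.731, 0.682, -0.0]
force: [0.1, -0.2, -2.1]
grip_width: 0.568
grip_force: 62.7
```

```bash
python3 st.py 479.3 305.8 82.5;  python3 - <<'E'
from fit import *
c=cap("wrist");W=cloud(c);e=c["s"]["eef_pos"]
p=sel(W,e[:2],30,e[2]-9,e[2]+3);print(circ(p[:,:2]));A=np.c_[p[:,:2]-e[:2],np.ones(len(p))];print("plane",np.linalg.lstsq(A,p[:,2],rcond=None)[0])
p=sel(W,(479,306),50,12,19);print(circ(p[:,:2],38.5) if len(p)>20 else len(p))
E
```

```text
t 30.75 pos [478.9 306.2 196.4] yhead -4.01 z [ 0. -0. -1.] F [ 0.1 -0.2 -2.1] grip 0.568 62.7 j [ 0.36  0.45  1.44 -0.    1.25  0.43]
tool delta [ -0.3   0.4 113.9]
(array([479.3, 307. ,  23.6]), 5645)
plane [2.07197176e-03 7.66138119e-03 1.91861446e+02]
(array([480.2, 305.2]), 1264)
```

>>> move_arm(
  moves=[
    {"turn": [0, 0, 0], "translation": [0, 0, 6], "hand": 0.5},
    {"turn": [0, 0, 0], "translation": [0, 0, 12], "hand": 0.5},
    {"turn": [0, 0, 0], "translation": [0, 0, 16], "hand": 0.5},
    {"turn": [0, 0, 0], "translation": [0, 0, 16], "hand": 0.5},
    {"turn": [0, 0, 0], "translation": [0, 0, 16], "hand": 0.5},
    {"turn": [0, 0, 0], "translation": [0, 0, 16], "hand": 0.5},
    {"turn": [0, 0, 0], "translation": [0, 0, 12], "hand": 0.5},
    {"turn": [0, 0, 0], "translation": [0, 0, 7], "hand": 0.5},
    {"turn": [0, 0, 0], "translation": [0, 0, 4], "hand": 0.5},
    {"turn": [0, 0, 0], "translation": [0, 0, 2], "hand": 0.5},
  ],
)

```text
time_s: 31.63
eef_pos: [478.9, 306.1, 89.1]
ee_rot: [-0.0, 0.732, 0.682, -0.0]
force: [-0.1, 0.5, -3.2]
grip_width: 0.574
grip_force: 62.7
```

>>> move_arm(
  moves=[
    {"turn": [0, 0, 0], "translation": [0, 0, 1], "hand": 0.5},
    {"turn": [0, 0, 0], "translation": [0, 0, 0], "hand": 0.5},
    {"turn": [0, 0, 0], "translation": [0, 0, 0], "hand": 0.5},
  ],
)

```text
time_s: 31.88
eef_pos: [479.0, 306.4, 89.1]
ee_rot: [0.0, 0.731, 0.682, 0.0]
force: [0.0, -0.9, -3.6]
grip_width: 0.576
grip_force: 62.7
```

>>> move_arm(
  moves=[
    {"turn": [0, 0, 0], "translation": [0, 0, 2], "hand": 0.5},
    {"turn": [0, 0, 0], "translation": [0, 0, 2], "hand": 0.5},
    {"turn": [0, 0, 0], "translation": [0, 0, 1.5], "hand": 0.5},
    {"turn": [0, 0, 0], "translation": [0, 0, 0.7], "hand": 0.5},
    {"turn": [0, 0, 0], "translation": [0, 0, 0], "hand": 0.5},
  ],
)

```text
time_s: 32.3
eef_pos: [478.7, 306.3, 82.4]
ee_rot: [-0.0, 0.731, 0.682, -0.0]
force: [-0.1, 0.7, -2.3]
grip_width: 0.573
grip_force: 62.7
```

>>> move_arm(
  moves=[
    {"turn": [0, 0, 0], "translation": [0, 0, 0.5], "hand": 0.5},
    {"turn": [0, 0, 0], "translation": [0, 0, 0], "hand": 0.5},
  ],
)

```text
time_s: 32.47
eef_pos: [478.7, 306.3, 82.3]
ee_rot: [0.0, 0.731, 0.682, 0.0]
force: [-1.3, -0.5, 1.9]
grip_width: 0.573
grip_force: 63.3
```

Contact; release slowly, rise.

>>> move_arm(
  moves=[
    {"turn": [0, 0, 0], "translation": [0, 0, 0], "hand": 0.57},
    {"turn": [0, 0, 0], "translation": [0, 0, 0], "hand": 0.59},
    {"turn": [0, 0, 0], "translation": [0, 0, 0], "hand": 0.62},
    {"turn": [0, 0, 0], "translation": [0, 0, 0], "hand": 0.66},
    {"turn": [0, 0, 0], "translation": [0, 0, 0], "hand": 0.72},
    {"turn": [0, 0, 0], "translation": [0, 0, 0], "hand": 0.78},
    {"turn": [0, 0, 0], "translation": [0, 0, 0], "hand": 0.8},
    {"turn": [0, 0, 0], "translation": [0, 0, -4], "hand": 0.8},
    {"turn": [0, 0, 0], "translation": [0, 0, -12], "hand": 0.8},
    {"turn": [0, 0, 0], "translation": [0, 0, -20], "hand": 0.8},
  ],
)

```text
time_s: 33.3
eef_pos: [477.9, 306.0, 117.0]
ee_rot: [-0.001, 0.731, 0.682, -0.002]
force: [0.1, -0.7, -0.6]
grip_width: 0.8
grip_force: 0.0
```

>>> move_arm(
  moves=[
    {"turn": [0, 0, 0], "translation": [0, 0, -25], "hand": 0.8},
    {"turn": [0, 0, 0], "translation": [0, 0, -30], "hand": 0.8},
    {"turn": [0, 0, 0], "translation": [0, 0, -25], "hand": 0.8},
    {"turn": [0, 0, 0], "translation": [0, 0, -15], "hand": 0.8},
    {"turn": [0, 0, 0], "translation": [0, 0, 0], "hand": 0.8},
    {"turn": [0, 0, 0], "translation": [0, 0, 0], "hand": 0.8},
  ],
)

```text
time_s: 33.8
eef_pos: [478.7, 306.3, 213.1]
ee_rot: [0.0, 0.731, 0.682, 0.0]
force: [-0.4, 0.8, -1.3]
grip_width: 0.799
grip_force: 0.0
```

```bash
python3 st.py; python3 - <<'E'
from fit import *
c=cap("wrist");W=cloud(c)
p=sel(W,(479,306),32,70,84);print(circ(p[:,:2]));A=np.c_[p[:,:2]-[479,306],np.ones(len(p))];print("plane",np.linalg.lstsq(A,p[:,2],rcond=None)[0])
cv2.imwrite("pics/v12.png",np.hstack([cv2.resize(c["image"],(400,300)),cv2.resize(capture("side")["image"][220:420,280:540],(390,300))]))
E
```

```text
t 33.8 pos [478.7 306.3 213.1] yhead -4.01 z [ 0.001  0.    -1.   ] F [-0.4  0.8 -1.3] grip 0.799 0.0 j [0.36 0.44 1.42 0.   1.28 0.43]
(array([479.3, 306.8,  23.3]), 1553)
plane [1.36719759e-03 1.11835219e-02 7.70307982e+01]
```

View pics/v12.png

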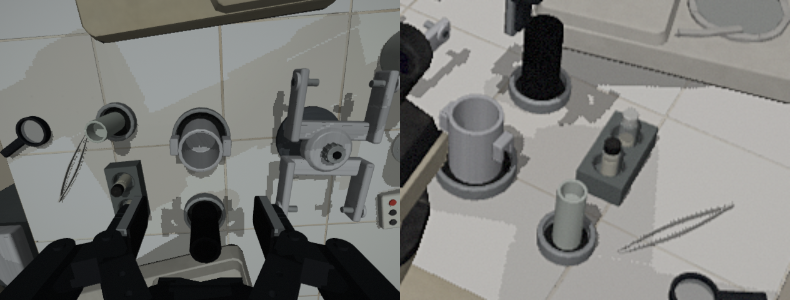

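All four pieces stand upright in their places, and the robot touches nothing.

```bash
python3 -c "
from rig import finish_job
print(finish_job())"
```

```text
the job is handed in; nothing more can be done
None
```

The job is handed in: vial, small sleeve, large sleeve and bucket were moved in that order and each stands upright in its place, confirmed by pictures; the job took about 34 s of the 115 s allowed.

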